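# Stack a four-part controller unit in its assembly nest

## Task

Build up the controller unit in the assembly nest with the yellow corners, one part at a time from the bottom: first the silver heat sink, lying flat between the corner lugs, then the green power board, then the blue control board, and last the orange cover, each set level and squarely in line on the part below, either way round. Leave the red reject board, the cup and the flux jar where they are, and let go of the finished stack.

Things in the scene. Friction and masses are not known exactly. Their poses are not given: they have to be found in the camera images.
- nest: Assembly nest, fixed to the bench: black plate 120 x 100 x 4 mm (x by y by z) with yellow L-shaped lugs at its four corners, 8 mm high above the plate, that enclose a pocket of 104 x 84 mm. Origin: centre of the plate's underside on the bench, z up; the pocket's floor is at z = 4 mm.
- heat_sink: Silver aluminium heat sink, about 220 g, the lowest part: plate 6 mm thick, fins 12 mm high along its x axis. Outline 90 x 70 mm (x by y); may go either way round. Origin: centre of underside, z up. Silver grip block in the middle, 32 (x) x 24 (y) mm, from z = 6 to 22 mm: grip it across y; beside it along y all is below z = 7 mm. The next part's legs stand on the plate, at z = 6 mm.
- power_board: Green circuit board, about 140 g, top face (the next legs stand on it) at z = 22 mm; capacitors on its x axis. Four 8 mm legs, 19 mm long, at x +-32, y +-24 mm. Outline 90 x 70 mm (x by y); may go either way round. Origin: centre of underside, z up. Yellow grip block in the middle, 32 (x) x 24 (y) mm, from z = 22 to 38 mm: grip it across y; beside it along y all is below z = 25 mm. 
- control_board: Blue circuit board, about 120 g, top face (the next legs stand on it) at z = 22 mm; a white connector at either end. Four 8 mm legs, 19 mm long, at x +-32, y +-24 mm. Outline 90 x 70 mm (x by y); may go either way round. Origin: centre of underside, z up. Black grip block in the middle, 32 (x) x 24 (y) mm, from z = 22 to 38 mm: grip it across y; beside it along y all is below z = 25 mm. 
- cover: Orange plastic cover plate with dark vent slots, about 100 g, upper face at z = 23 mm. Four 8 mm legs, 19 mm long, at x +-32, y +-24 mm. Outline 90 x 70 mm (x by y); may go either way round. Origin: centre of underside, z up. Grey grip block in the middle, 32 (x) x 24 (y) mm, from z = 23 to 39 mm: grip it across y; beside it along y all is below z = 24 mm. 
- reject_board: Red circuit board, a reject of the same shape as the blue one (90 x 70 mm, 38 mm high), loose; leave it alone. Origin: centre of its underside.
- cup: White ceramic cup, 66 mm across, 55 mm high, loose; leave it alone. Origin: centre of its underside.
- flux_jar: Amber jar with a black cap and paper label, 54 mm across, 60 mm high, loose; leave it alone. Origin: centre of its underside.
There are look-alikes about, which are no part of the job. Several things look just like the heat_sink: the one meant starts farthest to the robot's right.

How it is judged (in metres and radians):
On the way, in this order (a step that is already met when the one before it is completed fails the run):
1. the heat sink lies flat in the nest (horizontal distance between heat_sink and nest below 0.012 m and angle between the x axis of heat_sink and the x axis of nest, either way round below 0.2 rad and z of heat_sink in the frame of nest between 0.001 and 0.007 m and angle between heat_sink's own z axis and vertical below 0.08 rad), for 0.2 s.
2. the green power board stands on the heat sink (horizontal distance between power_board and heat_sink below 0.012 m and angle between the x axis of power_board and the x axis of heat_sink, either way round below 0.2 rad and z of power_board in the frame of heat_sink between 0.003 and 0.009 m and angle between power_board's own z axis and vertical below 0.08 rad), for 0.2 s.
3. the blue control board stands on the power board (horizontal distance between control_board and power_board below 0.012 m and angle between the x axis of control_board and the x axis of power_board, either way round below 0.2 rad and z of control_board in the frame of power_board between 0.019 and 0.025 m and angle between control_board's own z axis and vertical below 0.08 rad), for 0.2 s.
4. the orange cover stands on the control board (horizontal distance between cover and control_board below 0.012 m and angle between the x axis of cover and the x axis of control_board, either way round below 0.2 rad and z of cover in the frame of control_board between 0.019 and 0.025 m and angle between cover's own z axis and vertical below 0.08 rad), for 0.2 s.
At the end, for the whole second after the job is handed in: From the nest up: heat sink, green board, blue board, orange cover, each within 12 mm of centred and 0.2 rad of square (half turns allowed) on what is below it, within 3 mm of its proper height, tilted less than 0.08 rad, at rest and released (all of step 1 and all of step 2 and all of step 3 and all of step 4 and linear speed of each of heat_sink, power_board, control_board, cover below 0.02 m/s); the robot touches nothing.
It fails at once if the red reject board is pushed more than 25 mm or tipped (distance of reject_board from where it was at the start of the episode above 0.025 m or angle between reject_board's own z axis and vertical above 0.4 rad).
It fails at once if the cup is pushed more than 25 mm or tipped (distance of cup from where it was at the start of the episode above 0.025 m or angle between cup's own z axis and vertical above 0.4 rad).
It fails at once if the flux jar is pushed more than 25 mm or tipped (distance of flux_jar from where it was at the start of the episode above 0.025 m or angle between flux_jar's own z axis and vertical above 0.4 rad).
It also fails if it takes over 128 s, if anything falls off the work surface, if the arm or the gripper's body presses on something with over 40 N, if the wrist force passes 120 N, or if a joint passes its speed limit or range.

## Robot

A 6-joint arm with a two-finger parallel gripper is mounted at the origin on the work surface. World frame = base frame: x ahead of the robot, y to its left, z up, the work surface at z = 0. Lengths are in m, angles in degrees, forces in N, time in s.
With the tool pointing down it reaches from about 0.35 to 0.875 m from the base axis. Payload 4.2 kg.
Tool frame: the origin (TCP) lies at the very end of the fingers, on their centre line; the grasp point (between the pads) lies r.pinch_z behind it (r.pinch_z is the distance from the TCP to the grasp point, in m); y points along the fingers, z is the direction in which the jaws open and shut, and the axes are right-handed (so a half turn about y gives the same grasp; the last joint's range is limited). The gripper opens to 87 mm and grips with 3 to 60 N. Pads are 19 mm wide; open, the fingers measure 117 mm over their backs; the gripper's body (75 mm by 190 mm) begins 51 mm behind the grasp point.
Start: joints at [79.217, 22.042, 0.453, 0, -68.411, -14.817], TCP at [0.27, 0.564, 0.223] pointing down, gripper open.
Joint ranges: [-179.83, 179.83], [-69.29, 118.12], [-61.27, 80.66], [-181.25, 117.63], [-171.15, -9.14], [-177.46, 177.46]. Speed limits (degrees/s): [159.86, 159.86, 180, 180, 180, 180].

## Interface

Orientations are given as a 3x3 rotation matrix whose columns are the frame's x, y, z axes.
In Python, from station import sense, capture, camera_params, r gives the robot as it stands.
- The arm moves only by the tool move_arm, never from a script. Its argument "increments" is text: rows parted by semicolons, each of 7 numbers parted by spaces: the closure, from -1 (fully open) to 1 (shut), so that 0 is half open, then the shift along the tool's x, y, z in m, then the turn, a rotation vector about the tool's x, y, z in rad. In form: hand x y z wx wy wz; .... A call has 1 to 8 rows; each row is the pose to reach, as a shift and turn from the pose commanded when the call began, along the tool's axes at that moment; what a row does not reach only later rows make up. A row lasts 1/10 s, in which the tool goes at most 50 mm and 8.59 degrees, less where a joint would pass 70% of its speed; a pose out of reach is approached as far as the arm can. A call with a gripper value outside its range is refused whole. The fingers move at their own pace and stop on an object; the grip force is fixed at half the most. Time passes only in rows, so rows that repeat a pose let the fingers close. It gives the time, the measured TCP pose, the force and the opening at its end, in the units of the state.
- sense(): the state, without advancing time (a new reading comes with each control period).
- capture(name): name is "scene" or "top"; returns (picture, depth): 480x640x3 uint8, red, green, blue; 480x640 float32, m along the optical axis (not along the pixel's ray), 0 where there is no reading.
- camera_params(name): a dict with "fx", "fy", "cx", "cy" (pixels), "xyz" and "orientation" of the camera in the world. Camera axes: x right, y down, z forward; pixel columns grow to the right and rows downward; lengths in m; the calibration is good to about 2 mm. A picture is of the moment at which its call begins. camera_params takes no time and is no camera call.
- r.finish_job(): hands the job in, once; it reports no verdict.
The state is a dict: "time_s": time; "joints": joint angles; "joint_velocities": joint speeds; "effort": joint torques, N m; "tcp_pos": TCP position; "ee_rot": TCP orientation; "wrist_force": force on the tool from outside, world axes, zero at the start; "moment": the same for the moment, N m; "gripper_width": opening from 0.0 (shut) to 1.0 (fully open).
Only numpy, scipy, OpenCV 4.12 (cv2) and the standard library are available. Lean on these libraries where they do the work, as an engineer would, in place of code of your own. Each camera call takes 0.05 s, during which the arm holds its last target.

## Working session

There is one attempt and no reset: what is moved stays moved. The work goes in short steps, Python scripts to look and compute and a tool call to move; the robot and the scene stay as the last step left them, time stands still between calls to the robot, and variables do not carry over. Pictures are saved under pics/ and viewed, and the job is handed in when it is done.

Besides the shell and the picture viewer there is one more tool, called after ">>>" by a JSON object that holds its "method" and its "body", one argument or row to a line. move_arm: Moves the arm, as the interface text tells. Its arguments: {"type":"object","properties":{"increments":{"type":"string"}},"required":["increments"]}

```bash
ls; mkdir -p pics; python3 - <<'E'
from station import sense,capture,camera_params,r
import cv2,numpy as np
print(r.pinch_z); s=sense(); print(s)
for n in("scene","top"):
    p,d=capture(n); cv2.imwrite(f"pics/{n}0.png",p[:,:,::-1]); np.save(f"pics/{n}0.npy",d); print(n,camera_params(n))
E
```

```text
pics
0.0187
{'time_s': 0.0, 'joints': array([ 7.92175222e+01,  2.20903548e+01,  3.78152202e-01, -2.83677571e-02,
       -6.84108502e+01, -1.48184670e+01]), 'joint_velocities': array([ 0.01212519,  0.06479113, -0.09673941,  0.06012282,  0.08128402,
        0.02463124]), 'effort': array([ 4.21831930e-05, -3.90659916e+01,  1.87403762e+01,  4.21990067e+00,
        1.09803447e-02, -1.93638907e-04]), 'tcp_pos': array([0.26976739, 0.56310195, 0.22145438]), 'ee_rot': array([[-9.01746499e-01, -8.54029429e-04, -4.32264413e-01],
       [ 4.32265244e-01, -2.02358595e-03, -9.01744234e-01],
       [-1.04608078e-04, -9.99997588e-01,  2.19392878e-03]]), 'wrist_force': array([-0.32167893,  0.30127873, -0.32689405]), 'moment': array([ 0.03128641,  0.03004963, -0.03078746]), 'gripper_width': 0.9974124053979703}
scene {'fx': 508.0065294648971, 'fy': 508.0065294648971, 'cx': 321.12861280391775, 'cy': 243.75230145505753, 'xyz': array([1.38471477, 0.90083419, 0.84515268]), 'orientation': array([[-0.69706277,  0.39591336, -0.59779269],
       [ 0.71696024,  0.37503954, -0.58763369],
       [-0.00845613, -0.83821116, -0.54528024]])}
top {'fx': 617.8200428707029, 'fy': 617.8200428707029, 'cx': 322.64971034520715, 'cy': 246.86532835306218, 'xyz': array([0.14603925, 0.02588133, 1.56659328]), 'orientation': array([[ 0.04727833, -0.97362369,  0.22320769],
       [-0.99887401, -0.04520266,  0.01440236],
       [-0.0039329 , -0.22363728, -0.97466451]])}
```

View pics/scene0.png

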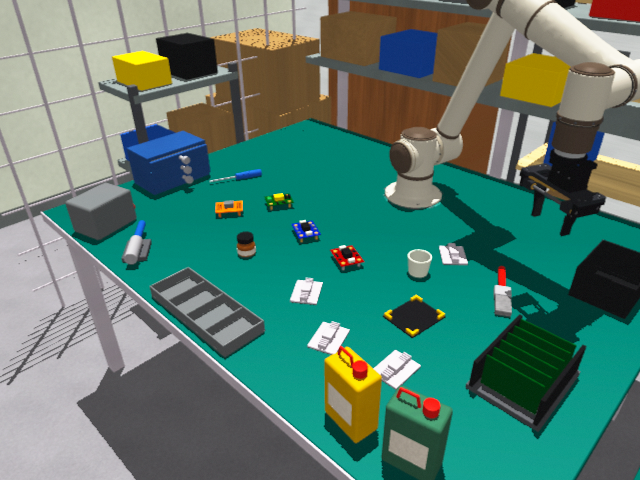

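View pics/top0.png

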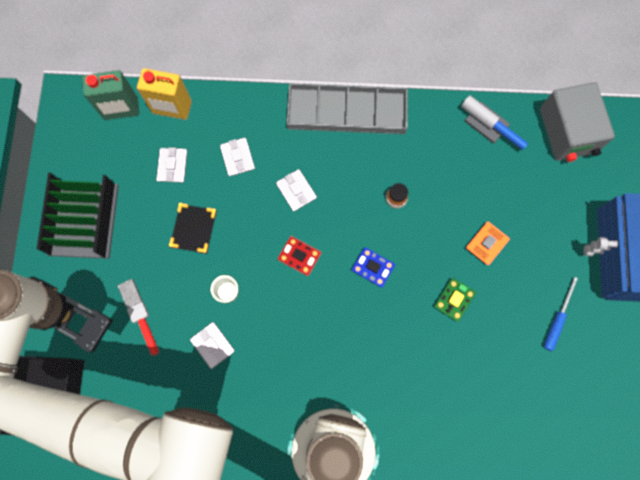

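```bash
cat > h.py <<'E'
import numpy as np,cv2
from station import sense,capture,camera_params,r
def cloud(n,d):
    c=camera_params(n); v,u=np.mgrid[0:480,0:640]
    P=np.stack([(u-c['cx'])/c['fx']*d,(v-c['cy'])/c['fy']*d,d],-1)
    return P@np.array(c['orientation']).T+np.array(c['xyz'])
def proj(n,p):
    c=camera_params(n); q=(np.atleast_2d(p)-c['xyz'])@np.array(c['orientation']); return np.c_[q[:,0]/q[:,2]*c['fx']+c['cx'],q[:,1]/q[:,2]*c['fy']+c['cy']]
def rect(xy):
    (cx,cy),(w,h),a=cv2.minAreaRect((xy*1000).astype(np.float32))
    if w<h: w,h,a=h,w,a+90
    return np.round([cx,cy,w,h,(a+90)%180-90],1)
E
python3 - <<'E'
from h import *
d=np.load('pics/top0.npy');im=cv2.imread('pics/top0.png')
P=cloud('top',d)
L={'sinkR':(296,190),'sinkM':(237,156),'sinkL':(172,165),'sinkN':(212,345),'nest':(192,228),'red':(300,256),'blue':(373,267),'green':(456,299),'orange':(488,243),'cup':(224,289),'jar':(397,196)}
for k,(u,v) in L.items():
    w=P[v-32:v+33,u-32:u+33].reshape(-1,3); c=P[v,u]
    z=w[:,2]; near=np.hypot(*(w[:,:2]-c[:2]).T)<.075
    out=[]
    for lo,hi in ((.003,.07),(.012,.03),(.03,.045),(.013,.03)):
        m=near&(z>lo)&(z<hi)
        if m.sum()>20: out.append((lo,int(m.sum()),rect(w[m,:2]).tolist()))
    print(k,np.round(c,3),'bg z',np.round(np.percentile(z,[5,30,99]),4)); [print('   ',o) for o in out]
big=cv2.resize(im[120:360,140:540],(800,480),interpolation=cv2.INTER_CUBIC);cv2.imwrite('pics/crop0.png',big)
cv2.imwrite('pics/crop1.png',cv2.resize(im[130:250,230:350],(600,600),interpolation=cv2.INTER_CUBIC))
E
```

```text
sinkR [0.647 0.125 0.028] bg z [-0.0044  0.      0.0274]
    (0.003, 1238, [646.6, 125.7, 146.3, 145.9, -11.9])
    (0.012, 301, [651.5, 131.9, 89.4, 75.4, 36.0])
    (0.013, 261, [654.6, 127.6, 89.4, 64.8, 36.0])
sinkM [0.737 0.288 0.021] bg z [-0.0045  0.      0.0248]
    (0.003, 1252, [737.4, 287.0, 147.3, 146.9, 59.6])
    (0.012, 292, [741.0, 294.8, 100.8, 89.2, -73.8])
    (0.013, 258, [741.1, 293.2, 89.2, 86.2, 22.9])
sinkL [0.705 0.459 0.017] bg z [-0.0044 -0.      0.0259]
    (0.003, 1217, [705.2, 459.1, 145.6, 145.1, 7.2])
    (0.012, 299, [708.9, 462.8, 132.0, 87.3, 25.2])
    (0.013, 274, [709.8, 457.4, 91.7, 70.2, 4.1])
sinkN [0.238 0.31  0.024] bg z [-0.0043 -0.0001  0.0259]
    (0.003, 1475, [237.1, 309.4, 147.4, 146.9, 48.7])
    (0.012, 312, [240.6, 314.5, 86.6, 67.5, 40.7])
    (0.013, 279, [240.7, 314.4, 86.2, 67.7, 41.0])
nest [0.54  0.394 0.   ] bg z [-0.0039  0.0006  0.0161]
    (0.003, 1510, [539.0, 395.5, 148.5, 143.9, -1.4])
    (0.012, 130, [538.5, 389.5, 115.6, 98.8, -7.4])
    (0.013, 91, [538.7, 390.5, 115.6, 96.8, -7.4])
red [0.471 0.105 0.033] bg z [-0.
[... 872 characters left out ...]
, 145.1, 1.5])
    (0.012, 770, [520.9, -365.6, 118.6, 70.1, -37.9])
    (0.03, 157, [528.2, -369.8, 85.2, 68.7, -39.0])
    (0.013, 768, [520.9, -365.6, 118.6, 70.1, -37.9])
cup [0.381 0.295 0.007] bg z [-0.0046 -0.0004  0.058 ]
    (0.003, 1118, [381.6, 294.0, 148.0, 146.8, 13.9])
    (0.012, 85, [382.4, 280.6, 73.0, 63.2, -16.0])
    (0.03, 65, [374.9, 287.6, 58.7, 52.5, 48.8])
    (0.013, 77, [376.1, 286.5, 55.5, 49.4, 49.0])
jar [ 0.633 -0.135  0.059] bg z [-0.0048 -0.0003  0.0648]
    (0.003, 1045, [634.7, -134.5, 145.3, 143.1, -88.8])
    (0.012, 61, [614.4, -131.4, 94.7, 93.1, 54.9])
    (0.03, 68, [633.9, -132.8, 50.9, 29.4, 64.7])
    (0.013, 57, [623.8, -117.9, 93.1, 61.9, -35.1])
```

View pics/crop0.png

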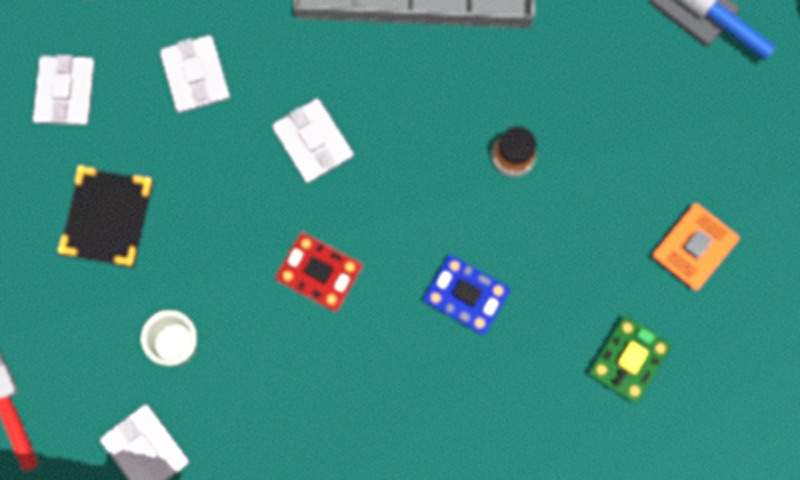

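View pics/crop1.png

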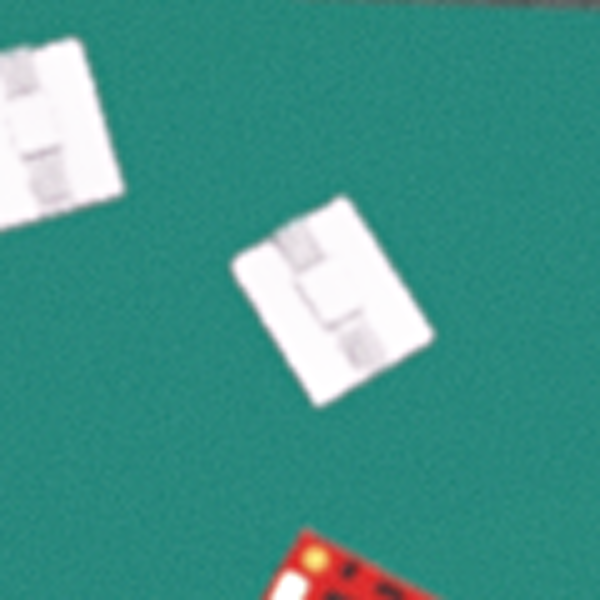

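The candidates for the heat sink in the top picture are (172,165), (237,156), (296,190) and (212,345). The world y values are 0.46, 0.29, 0.125 and 0.31, so the one at (296,190) is farthest right. The crop shows its plate, grip block and fins. Next I'll measure the outlines by colour on their known planes.

```bash
cat >> h.py <<'E'
def onplane(n,uv,z):
    c=camera_params(n); uv=np.atleast_2d(uv).astype(float)
    q=np.c_[(uv[:,0]-c['cx'])/c['fx'],(uv[:,1]-c['cy'])/c['fy'],np.ones(len(uv))]@np.array(c['orientation']).T
    return np.array(c['xyz'])+q*((z-c['xyz'][2])/q[:,2])[:,None]
def colmask(hsv,k):
    H,S,V=[hsv[...,i].astype(int) for i in range(3)]
    return {'sink':(S<60)&(V>120),'red':((H<6)|(H>172))&(S>140),'blue':(H>108)&(H<130)&(S>110),'green':(H>48)&(H<75)&(S>120),
     'orange':(H>6)&(H<17)&(S>130),'black':(V<60),'yellow':(H>20)&(H<34)&(S>130)}[k]
def outline(n,im,k,uv,z,h=36,up=4,fill=True):
    u,v=int(uv[0]),int(uv[1]); u0,v0=max(u-h,0),max(v-h,0)
    w=im[v0:v+h,u0:u+h]
    w=cv2.resize(w,None,fx=up,fy=up,interpolation=cv2.INTER_CUBIC)
    m=colmask(cv2.cvtColor(w,cv2.COLOR_BGR2HSV),k).astype(np.uint8)
    m=cv2.morphologyEx(m,cv2.MORPH_CLOSE,np.ones((5,5)))
    cs,_=cv2.findContours(m,cv2.RETR_EXTERNAL,cv2.CHAIN_APPROX_NONE)
    c=max(cs,key=cv2.contourArea) if fill else np.concatenate([c for c in cs if cv2.contourArea(c)>60])
    p=(c[:,0,:]+.5)/up-.5+[u0,v0]
    return rect(onplane(n,p,z)[:,:2])
E
python3 - <<'E'
from h import *
im=cv2.imread('pics/top0.png'); sc=cv2.imread('pics/scene0.png')
for k,uv,z in (('sink',(296,190),.006),('red',(300,256),.022),('blue',(373,267),.022),('green',(456,299),.022),('orange',(488,243),.023)):
    print(k,outline('top',im,k,uv,z))
print('nest lugs',outline('top',im,'yellow',(192,228),.012,fill=False))
print('nest plate',outline('top',im,'black',(192,228),.004))
for k,uv,z in (('sink',(307,291),.006),('blue',(306,231),.022),('green',(280,201),.022),('orange',(229,208),.023)):
    print('scene',k,outline('scene',sc,k,uv,z,h=28))
print('scene nest',outline('scene',sc,'yellow',(414,315),.012,fill=False))
E
```

```text
sink [655.8 127.6  97.3  75.8  34.1]
red [474.5 108.5  89.3  69.6  63.9]
blue [453.8 -81.2  90.8  70.4  62.4]
green [ 380.6 -289.1   90.8   71.3  -30.3]
orange [ 530.  -372.5   94.2   73.6  -37.6]
nest lugs [537.9 390.2 119.2  99.2  -7.5]
nest plate [538.5 390.6 115.3  95.7  -6.6]
scene sink [652.2 124.7 108.4  72.5  34.1]
scene blue [455.8 -80.5  94.7  70.6  62.5]
scene green [ 386.9 -281.4   97.2   89.9   61. ]
scene orange [ 544.4 -356.    95.    90.9   51.8]
scene nest [542.9 392.7 126.1 104.1  -7.7]
```

```bash
cat >> h.py <<'E'
from scipy.spatial.transform import Rotation as Ro
def tgt(x,y,z,yaw):
    s=sense(); R=Ro.from_matrix(s['ee_rot']).as_matrix(); zt=np.array([np.cos(np.radians(yaw)),np.sin(np.radians(yaw)),0]);yt=np.array([0,0,-1.]);
    Rd=np.c_[np.cross(yt,zt),yt,zt]
    d=R.T@(np.array([x,y,z])-s['tcp_pos']); w=Ro.from_matrix(R.T@Rd).as_rotvec()
    print('t',round(s['time_s'],2),'tcp',s['tcp_pos'].round(4),'yaw',np.degrees(np.arctan2(R[1,2],R[0,2])).round(1),'F',s['wrist_force'].round(1),'w',round(s['gripper_width'],3),'j',s['joints'].round(0))
    print('shift',d.round(4),'rot',w.round(4))
E
python3 -c "
from h import *
tgt(.6545,.1275,.15,-55.7)"
```

```text
t 0.1 tcp [0.2698 0.5632 0.2216] yaw -115.6 F [0.6 0.8 0.3] w 1.0 j [ 79.  22.   0.  -0. -68. -15.]
shift [-0.5352  0.0721  0.2265] rot [-1.8000e-03 -1.0456e+00  9.0000e-04]
```

>>> {"method": "move_arm", "body": {
  "increments": "-1 -0.04 0 0.02 0 -0.09 0; -1 -0.1 0.01 0.045 0 -0.2 0; -1 -0.17 0.02 0.075 0 -0.34 0; -1 -0.24 0.03 0.105 0 -0.48 0; -1 -0.31 0.04 0.135 0 -0.62 0; -1 -0.38 0.05 0.165 0 -0.76 0; -1 -0.45 0.06 0.195 0 -0.9 0; -1 -0.5 0.07 0.21 0 -1 0"
}}

```text
time_s: 0.9
tcp_pos: [0.5233, 0.273, 0.1755]
ee_rot: [[-0.848, -0.0, 0.53], [-0.53, -0.0, -0.848], [0.0, -1.0, -0.0]]
wrist_force: [1.2, 0.3, -0.7]
gripper_width: 1.003
```

```bash
python3 -c "
from h import *
tgt(.6545,.1275,.12,-55.7)"
```

```text
t 0.9 tcp [0.5233 0.273  0.1755] yaw -58.0 F [ 1.2  0.3 -0.7] w 1.003 j [ 43.  21.  -9.  -0. -61.  79.]
shift [-0.0341  0.0554  0.1929] rot [ 0.0001 -0.0399  0.0003]
```

>>> {"method": "move_arm", "body": {
  "increments": "-1 0 0 0 0 0 0; -1 0 0 0 0 0 0"
}}

```text
time_s: 1.1
tcp_pos: [0.5229, 0.2732, 0.175]
ee_rot: [[-0.853, -0.001, 0.523], [-0.523, -0.001, -0.853], [0.002, -1.0, 0.0]]
wrist_force: [-0.6, -0.5, -0.6]
gripper_width: 1.002
```

```bash
python3 -c "
from h import *
tgt(.6545,.1275,.12,-55.7)"
```

```text
t 1.1 tcp [0.5229 0.2732 0.175 ] yaw -58.5 F [-0.6 -0.5 -0.6] w 1.002 j [ 43.  21.  -9.  -0. -61.  78.]
shift [-0.0361  0.0549  0.193 ] rot [-0.     -0.0487  0.0016]
```

>>> {"method": "move_arm", "body": {
  "increments": "-1 -0.006 0.01 0.035 0 -0.01 0; -1 -0.014 0.02 0.075 0 -0.02 0; -1 -0.022 0.03 0.115 0 -0.03 0; -1 -0.03 0.045 0.155 0 -0.04 0; -1 -0.036 0.055 0.185 0 -0.049 0.002; -1 -0.036 0.055 0.193 0 -0.049 0.002; -1 -0.036 0.055 0.193 0 -0.049 0.002; -1 -0.036 0.055 0.193 0 -0.049 0.002"
}}

```text
time_s: 1.9
tcp_pos: [0.6542, 0.1308, 0.1215]
ee_rot: [[-0.823, 0.002, 0.568], [-0.568, 0.002, -0.823], [-0.003, -1.0, 0.0]]
wrist_force: [0.0, 0.7, 0.4]
gripper_width: 1.002
```

```bash
python3 -c "
from h import *
tgt(.6545,.1275,.0085,-55.7)
p,d=capture('top');im=p[:,:,::-1].copy();cv2.imwrite('pics/t1.png',cv2.resize(im[130:250,230:350],(600,600)))
p,d=capture('scene');cv2.imwrite('pics/s1.png',cv2.resize(p[200:380,200:440,::-1],(800,600)))"
```

```text
t 1.9 tcp [0.6542 0.1308 0.1215] yaw -55.4 F [0.  0.7 0.4] w 1.002 j [ 25.  30.  -1.  -0. -59.  99.]
shift [0.002  0.113  0.0029] rot [-0.0001  0.005  -0.0029]
```

View pics/s1.png

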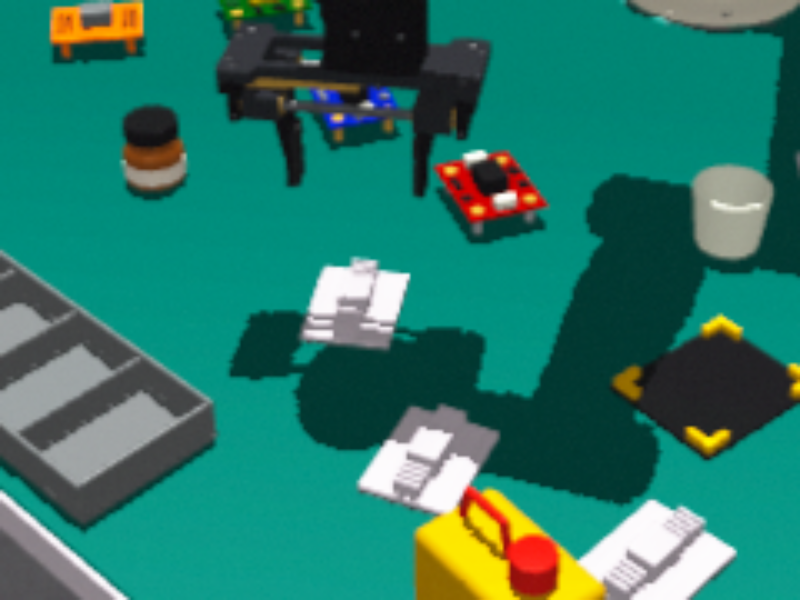

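The crop shows the open gripper above the right-hand sink, seen at about (355,305), and the red board and jar clear of it. Descending.

>>> {"method": "move_arm", "body": {
  "increments": "-1 0.001 0.02 0.002 0 0.003 -0.001; -1 0.002 0.045 0.003 0 0.005 -0.003; -1 0.002 0.07 0.003 0 0.005 -0.003; -1 0.002 0.09 0.003 0 0.005 -0.003; -1 0.002 0.1 0.003 0 0.005 -0.003; -1 0.002 0.106 0.003 0 0.005 -0.003; -1 0.002 0.11 0.003 0 0.005 -0.003; -1 0.002 0.11 0.003 0 0.005 -0.003"
}}

```text
time_s: 2.8
tcp_pos: [0.6551, 0.1261, 0.0113]
ee_rot: [[-0.827, -0.0, 0.563], [-0.563, -0.0, -0.827], [0.0, -1.0, 0.0]]
wrist_force: [0.3, 0.1, -0.7]
gripper_width: 1.003
```

```bash
python3 -c "
from h import *
tgt(.6545,.1275,.0085,-55.7)
p,d=capture('scene');cv2.imwrite('pics/s2.png',cv2.resize(p[240:330,250:370,::-1],(800,600),interpolation=cv2.INTER_CUBIC))"
```

```text
t 2.8 tcp [0.6551 0.1261 0.0113] yaw -55.8 F [ 0.3  0.1 -0.7] w 1.003 j [ 25.  37.  -6.   0. -46.  99.]
shift [-0.0003  0.0028 -0.0015] rot [-0.0002 -0.001   0.0003]
```

View pics/s2.png

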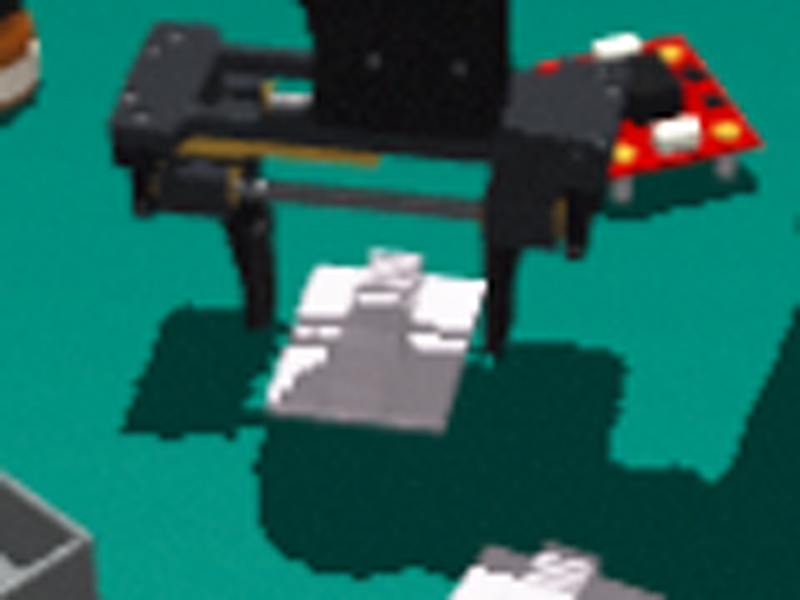

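>>> {"method": "move_arm", "body": {
  "increments": "-1 0 0.0025 -0.001 0 0 0; 1 0 0.0025 -0.001 0 0 0; 1 0 0.0025 -0.001 0 0 0; 1 0 0.0025 -0.001 0 0 0; 1 0 0.0025 -0.001 0 0 0; 1 0 0.0025 -0.001 0 0 0; 1 0 0.0025 -0.001 0 0 0; 1 0 0.0025 -0.001 0 0 0"
}}

```text
time_s: 3.65
tcp_pos: [0.6543, 0.1266, 0.0083]
ee_rot: [[-0.827, -0.001, 0.562], [-0.562, -0.001, -0.827], [0.001, -1.0, 0.0]]
wrist_force: [-0.3, -0.3, -0.7]
gripper_width: 0.45
```

```bash
python3 -c "
from h import *
tgt(.6545,.1275,.12,-55.7)"
```

```text
t 3.65 tcp [0.6543 0.1266 0.0083] yaw -55.8 F [-0.3 -0.3 -0.7] w 0.45 j [ 25.  38.  -7.   0. -46.  99.]
shift [-0.0006 -0.1117 -0.0007] rot [-0.     -0.0014  0.001 ]
```

Still closing; 24 mm corresponds to about 0.28.

>>> {"method": "move_arm", "body": {
  "increments": "1 0 0 0 0 0 0; 1 0 0 0 0 0 0; 1 0 0 0 0 0 0; 1 0 0 0 0 0 0; 1 0 0 0 0 0 0"
}}

```text
time_s: 4.15
tcp_pos: [0.6544, 0.1265, 0.0083]
ee_rot: [[-0.827, -0.001, 0.562], [-0.562, -0.001, -0.827], [0.001, -1.0, 0.0]]
wrist_force: [1.0, -0.0, 1.2]
gripper_width: 0.273
```

>>> {"method": "move_arm", "body": {
  "increments": "1 0 -0.005 0 0 0 0; 1 0 -0.015 0 0 0 0; 1 0 -0.03 0 0 0 0; 1 0 -0.05 0 0 0 0; 1 0 -0.075 0 0 0 0; 1 0 -0.1 0 0 0 0; 1 0 -0.12 0 0 0 0; 1 0 -0.12 0 0 0 0"
}}

```text
time_s: 4.95
tcp_pos: [0.6568, 0.1275, 0.1336]
ee_rot: [[-0.826, 0.008, 0.563], [-0.563, 0.002, -0.826], [-0.008, -1.0, 0.003]]
wrist_force: [1.4, 0.1, -0.6]
gripper_width: 0.271
```

```bash
python3 -c "
from h import *
tgt(.5382,.3904,.128,-97.5)
p,d=capture('scene');cv2.imwrite('pics/s3.png',cv2.resize(p[180:330,230:430,::-1],(800,600),interpolation=cv2.INTER_CUBIC))"
```

```text
t 4.95 tcp [0.6568 0.1275 0.1336] yaw -55.7 F [ 1.4  0.1 -0.6] w 0.271 j [ 25.  30.  -0.   0. -60.  99.]
shift [-0.0499  0.0053 -0.2841] rot [ 4.000e-04  7.288e-01 -8.600e-03]
```

View pics/s3.png

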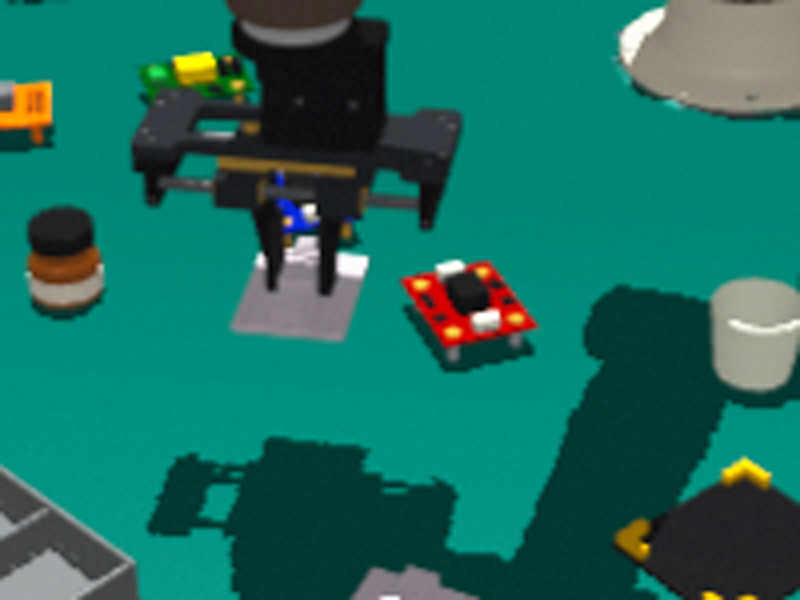

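Sink is in the grip (width 0.27) and level. Moving it over the nest.

>>> {"method": "move_arm", "body": {
  "increments": "1 -0.003 0 -0.02 0 0.06 0; 1 -0.01 0 -0.055 0 0.17 0; 1 -0.018 0 -0.1 0 0.29 0; 1 -0.027 0 -0.15 0 0.41 0; 1 -0.035 0 -0.2 0 0.54 0; 1 -0.044 0.003 -0.245 0 0.66 -0.004; 1 -0.05 0.005 -0.275 0 0.72 -0.008; 1 -0.05 0.005 -0.284 0 0.729 -0.008"
}}

```text
time_s: 5.8
tcp_pos: [0.5337, 0.3923, 0.1212]
ee_rot: [[-0.992, -0.011, -0.129], [0.129, -0.004, -0.992], [0.01, -1.0, 0.005]]
wrist_force: [0.4, 0.1, -2.3]
gripper_width: 0.271
```

>>> {"method": "move_arm", "body": {
  "increments": "1 0 0 0 0 0 0; 1 0 0 0 0 0 0; 1 0 0 0 0 0 0"
}}

```text
time_s: 6.1
tcp_pos: [0.5365, 0.3881, 0.123]
ee_rot: [[-0.991, -0.009, -0.133], [0.133, -0.003, -0.991], [0.008, -1.0, 0.004]]
wrist_force: [0.7, 0.8, -2.6]
gripper_width: 0.272
```

```bash
python3 -c "
from h import *
tgt(.5382,.3904,.128,-97.5)
p,d=capture('top');im=p[:,:,::-1].copy();cv2.imwrite('pics/t4f.png',im);cv2.imwrite('pics/t4.png',cv2.resize(im[150:290,120:260],(600,600),interpolation=cv2.INTER_CUBIC))
p,d=capture('scene');cv2.imwrite('pics/s4.png',cv2.resize(p[180:360,300:540,::-1],(800,600),interpolation=cv2.INTER_CUBIC))"
```

```text
t 6.1 tcp [0.5365 0.3881 0.123 ] yaw -97.6 F [ 0.7  0.8 -2.6] w 0.272 j [ 50.  30.  -1.  -0. -59.  33.]
shift [-0.0013 -0.005  -0.0025] rot [-0.0042 -0.0024  0.0085]
```

View pics/s4.png

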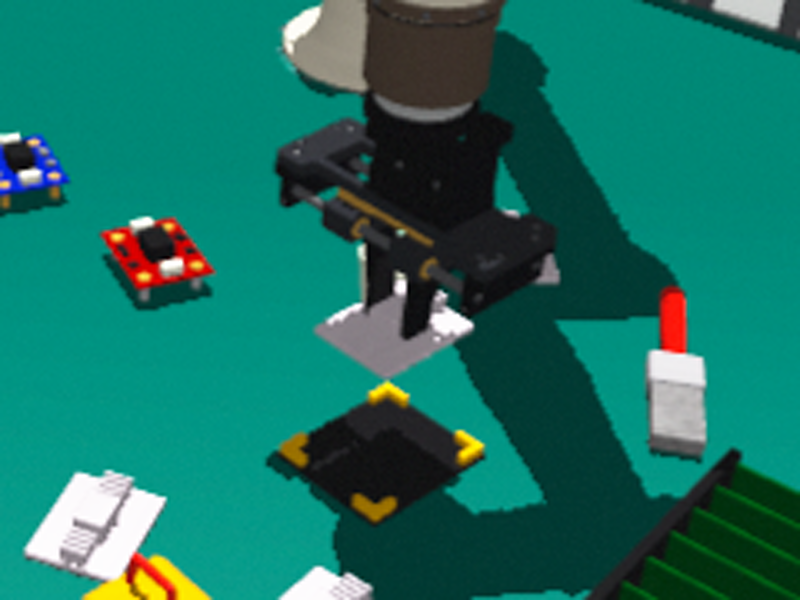

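View pics/t4.png

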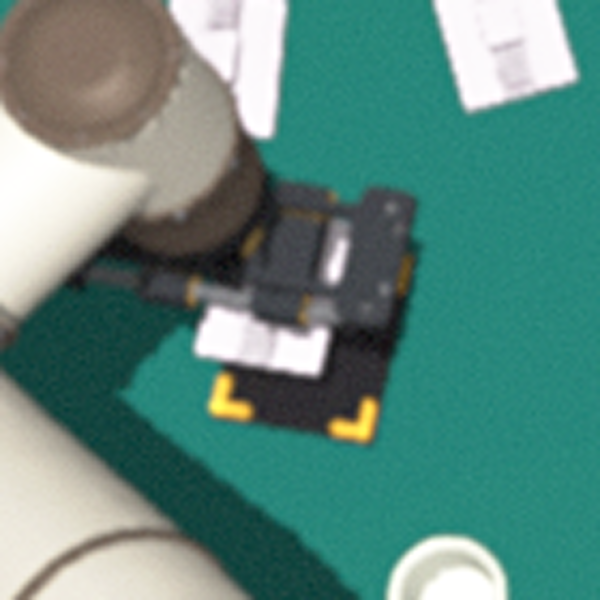

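```bash
python3 -c "
from h import *
q=onplane('top',[[165.5,232.8],[195.8,238.0]],.1207)[:,:2]
print(q,np.linalg.norm(q[0]-q[1]), np.degrees(np.arctan2(*(q[0]-q[1])[::-1])))
e=np.array([np.cos(np.radians(-7.5)),np.sin(np.radians(-7.5))])
c=q.mean(0)+.045*e;print('centre',c,'tcp',sense()['tcp_pos'])
# predicted scene corner pixels for centre==tcp
t=sense()['tcp_pos'];n=np.array([-e[1],e[0]])
for a,b in((1,1),(1,-1),(-1,1),(-1,-1)):
  x=np.r_[t[:2]+a*.045*e+b*.035*n,.1207]; u=proj('scene',x)[0]; print(a,b,(u-[300,180])*800/240, (proj('top',x)[0]-[120,150])*600/140)
"
```

```text
[[0.49438224 0.42820306]
 [0.48488453 0.35380258]] 0.07500425224969143 82.72516083346635
centre [0.5342484  0.38512914] tcp [0.53669156 0.38824623 0.12328656]
1 1 [386.79357159 372.85415121] [231.04342544 200.65983479]
1 -1 [313.5629688  324.96443163] [350.55918146 221.32767295]
-1 1 [473.96815581 323.15054992] [194.32796518 350.92221463]
-1 -1 [400.23283587 278.88012915] [315.35254711 372.1703326 ]
```

>>> {"method": "move_arm", "body": {
  "increments": "1 -0.001 0 -0.002 -0.004 -0.002 0.008; 1 -0.001 0.015 -0.002 -0.004 -0.002 0.008; 1 -0.001 0.035 -0.002 -0.004 -0.002 0.008; 1 -0.001 0.055 -0.002 -0.004 -0.002 0.008; 1 -0.001 0.075 -0.002 -0.004 -0.002 0.008; 1 -0.001 0.09 -0.002 -0.004 -0.002 0.008; 1 -0.001 0.095 -0.002 -0.004 -0.002 0.008; 1 -0.001 0.095 -0.002 -0.004 -0.002 0.008"
}}

```text
time_s: 7.0
tcp_pos: [0.5365, 0.3909, 0.0276]
ee_rot: [[-0.992, -0.001, -0.13], [0.13, -0.0, -0.992], [0.001, -1.0, 0.001]]
wrist_force: [0.3, -0.3, -1.9]
gripper_width: 0.271
```

```bash
python3 -c "
from h import *
tgt(.5382,.3904,.013,-97.5)"
```

```text
t 7.0 tcp [0.5365 0.3909 0.0276] yaw -97.4 F [ 0.3 -0.3 -1.9] w 0.271 j [ 50.  36.  -6.  -0. -48.  33.]
shift [-0.0018  0.0146  0.0002] rot [-0.0006  0.0009  0.0006]
```

>>> {"method": "move_arm", "body": {
  "increments": "1 -0.002 0.003 0 0 0 0; 1 -0.002 0.007 0 0 0 0; 1 -0.002 0.011 0 0 0 0; 1 -0.002 0.013 0 0 0 0; 1 -0.002 0.014 0 0 0 0; 1 -0.002 0.014 0 0 0 0"
}}

```text
time_s: 7.6
tcp_pos: [0.5384, 0.391, 0.0141]
ee_rot: [[-0.992, -0.0, -0.129], [0.129, 0.0, -0.992], [0.0, -1.0, -0.0]]
wrist_force: [-0.7, -0.1, -2.7]
gripper_width: 0.271
```

```bash
python3 -c "
from h import *
tgt(.5382,.3904,.0123,-97.5)
p,d=capture('scene');cv2.imwrite('pics/s5.png',cv2.resize(p[240:360,340:500,::-1],(800,600),interpolation=cv2.INTER_CUBIC))"
```

```text
t 7.6 tcp [0.5384 0.391  0.0141] yaw -97.4 F [-0.7 -0.1 -2.7] w 0.271 j [ 50.  37.  -7.  -0. -46.  33.]
shift [0.0002 0.0018 0.0006] rot [0.0003 0.0012 0.0001]
```

View pics/s5.png

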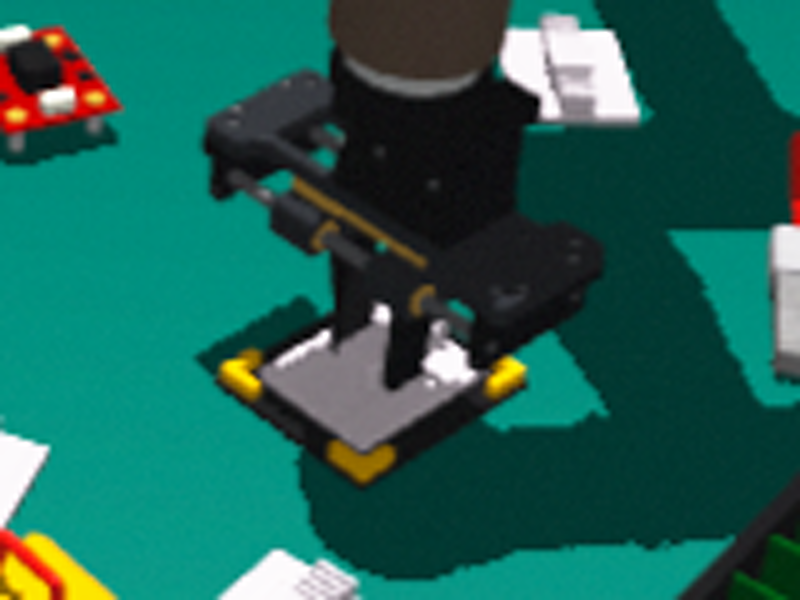

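The sink sits centred between the four lugs. I'll set it down and release.

>>> {"method": "move_arm", "body": {
  "increments": "1 0 0.0008 0 0 0 0; 1 0 0.0016 0 0 0 0; 1 0 0.0016 0 0 0 0; 0.1 0 0.0016 0 0 0 0; 0.1 0 0.0016 0 0 0 0; 0.1 0 0.0016 0 0 0 0; 0.1 0 0.0016 0 0 0 0; 0.1 0 0.0016 0 0 0 0"
}}

```text
time_s: 8.45
tcp_pos: [0.5386, 0.391, 0.0128]
ee_rot: [[-0.992, 0.0, -0.129], [0.129, 0.001, -0.992], [-0.0, -1.0, -0.001]]
wrist_force: [0.8, -0.1, -0.4]
gripper_width: 0.449
```

>>> {"method": "move_arm", "body": {
  "increments": "0.1 0 -0.01 0 0 0 0; 0.1 0 -0.03 0 0 0 0; 0.1 0 -0.06 0 0 0 0; 0.1 0 -0.1 0 0 0 0; -1 0 -0.14 0 0 0 0; -1 0 -0.17 0 0 0 0; -1 0 -0.18 0 0 0 0; -1 0 -0.18 0 0 0 0"
}}

```text
time_s: 9.25
tcp_pos: [0.539, 0.3914, 0.1951]
ee_rot: [[-0.992, 0.003, -0.129], [0.129, 0.004, -0.992], [-0.002, -1.0, -0.004]]
wrist_force: [-0.6, 0.3, -1.0]
gripper_width: 0.731
```

```bash
python3 -c "
from h import *
tgt(.3806,-.2891,.19,-120.3)
p,d=capture('scene');im=p[:,:,::-1].copy();cv2.imwrite('pics/s6.png',cv2.resize(im[240:360,340:500],(800,600),interpolation=cv2.INTER_CUBIC))"
```

```text
t 9.25 tcp [0.539  0.3914 0.1951] yaw -97.4 F [-0.6  0.3 -1. ] w 0.731 j [ 50.  27.   4.  -0. -67.  33.]
shift [0.069  0.002  0.6953] rot [ 0.0047  0.3991 -0.0016]
```

View pics/s6.png

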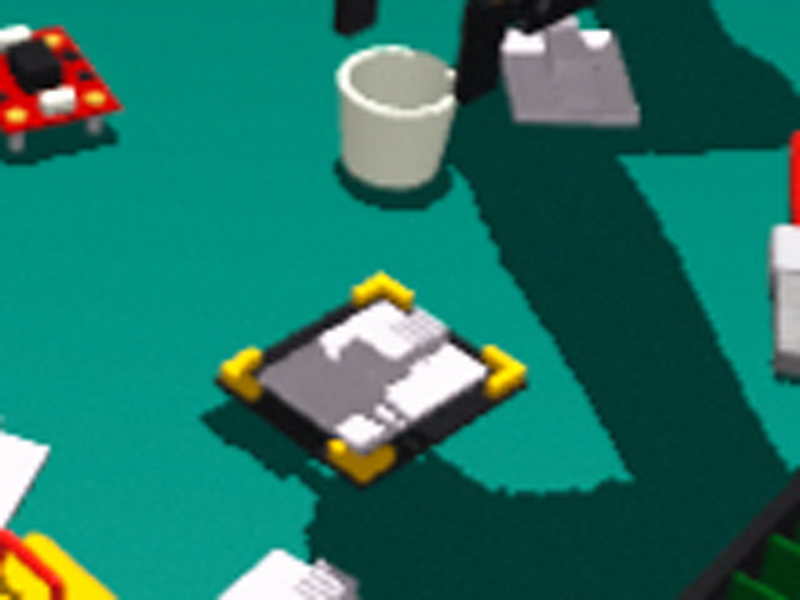

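The sink lies flat and centred in the nest. Next is the green board, at top pixel (456,299).

>>> {"method": "move_arm", "body": {
  "increments": "-1 0.003 0 0.03 0 0.02 0; -1 0.008 0 0.075 0 0.045 0; -1 0.012 0 0.12 0 0.07 0; -1 0.017 0 0.17 0 0.1 0; -1 0.022 0 0.22 0 0.13 0; -1 0.027 0 0.27 0 0.155 0; -1 0.031 0 0.315 0 0.18 0; -1 0.036 0 0.36 0 0.205 0"
}}

```text
time_s: 10.1
tcp_pos: [0.4541, 0.0364, 0.1905]
ee_rot: [[-0.944, -0.004, -0.33], [0.33, -0.001, -0.944], [0.003, -1.0, 0.002]]
wrist_force: [1.0, -1.4, 0.1]
gripper_width: 1.004
```

>>> {"method": "move_arm", "body": {
  "increments": "-1 0.01 0 0.045 0 0.02 0; -1 0.02 0 0.09 0 0.05 0; -1 0.03 0 0.135 0 0.08 0; -1 0.035 0 0.18 0 0.11 0; -1 0.04 0 0.22 0 0.14 0; -1 0.045 0 0.25 0 0.17 0; -1 0.05 0 0.26 0 0.19 0; -1 0.05 0 0.26 0 0.19 0"
}}

```text
time_s: 10.9
tcp_pos: [0.3217, -0.1909, 0.191]
ee_rot: [[-0.864, -0.003, -0.504], [0.504, 0.001, -0.864], [0.004, -1.0, 0.0]]
wrist_force: [0.3, -0.1, 0.3]
gripper_width: 1.001
```

```bash
python3 -c "
from h import *
tgt(.3806,-.2891,.1,-120.3)"
```

```text
t 10.9 tcp [ 0.3217 -0.1909  0.191 ] yaw -120.2 F [ 0.3 -0.1  0.3] w 1.001 j [ -5.  -2. -34.  -0. -58.  65.]
shift [-0.1006  0.0907  0.0551] rot [-0.0005  0.0011  0.0035]
```

>>> {"method": "move_arm", "body": {
  "increments": "-1 -0.02 0.005 0.01 0 0 0; -1 -0.045 0.02 0.02 0 0 0; -1 -0.07 0.04 0.035 0 0 0; -1 -0.09 0.06 0.045 0 0 0.002; -1 -0.1 0.075 0.055 0 0 0.003; -1 -0.1 0.085 0.055 0 0.001 0.003; -1 -0.1 0.09 0.055 0 0.001 0.003; -1 -0.1 0.09 0.055 0 0.001 0.003"
}}

```text
time_s: 11.7
tcp_pos: [0.3821, -0.2871, 0.1016]
ee_rot: [[-0.866, 0.001, -0.501], [0.501, -0.0, -0.866], [-0.001, -1.0, -0.0]]
wrist_force: [0.2, 0.1, 0.7]
gripper_width: 1.003
```

```bash
python3 -c "
from h import *
tgt(.3806,-.2891,.027,-120.3)
p,d=capture('scene');im=p[:,:,::-1].copy();cv2.imwrite('pics/s7.png',cv2.resize(im[140:260,200:360],(800,600),interpolation=cv2.INTER_CUBIC))
p,d=capture('top');im=p[:,:,::-1].copy();cv2.imwrite('pics/t7.png',cv2.resize(im[240:360,400:520],(600,600),interpolation=cv2.INTER_CUBIC))"
```

```text
t 11.7 tcp [ 0.3821 -0.2871  0.1016] yaw -120.0 F [0.2 0.1 0.7] w 1.003 j [-17.  15. -29.  -0. -45.  77.]
shift [0.0003 0.0746 0.0025] rot [ 0.0002  0.0044 -0.0007]
```

View pics/s7.png

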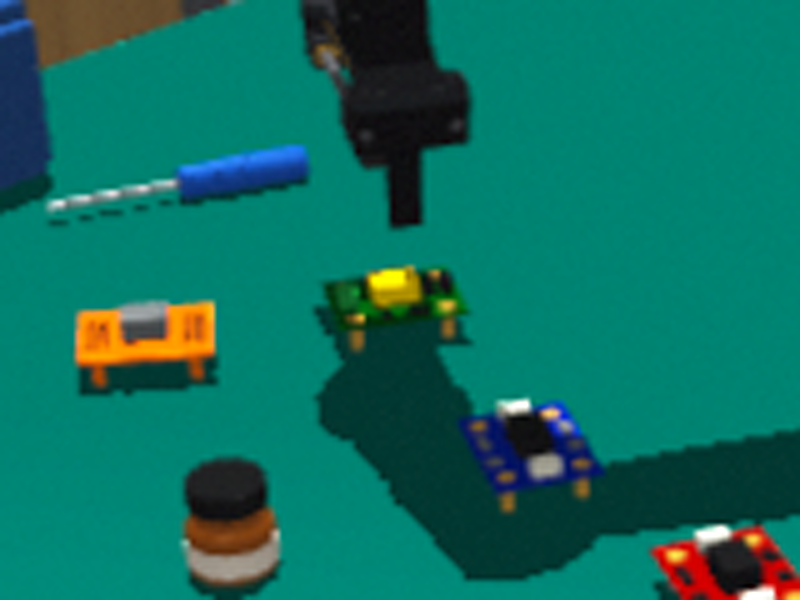

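View pics/t7.png

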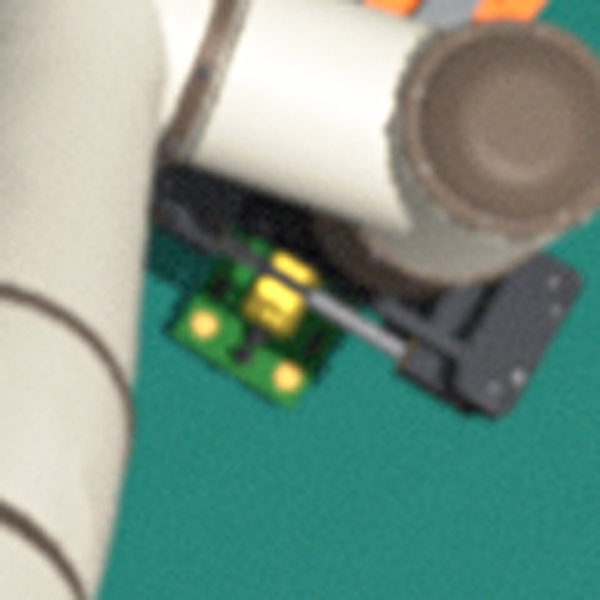

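The open jaws straddle the yellow block across the board's y, the side without capacitors. Descending.

>>> {"method": "move_arm", "body": {
  "increments": "-1 0 0.015 0.002 0 0.004 0; -1 0 0.035 0.0025 0 0.004 0; -1 0 0.052 0.0025 0 0.004 0; -1 0 0.064 0.0025 0 0.004 0; -1 0 0.071 0.0025 0 0.004 0; -1 0 0.074 0.0025 0 0.004 0; -1 0 0.074 0.0025 0 0.004 0; -1 0 0.074 0.0025 0 0.004 0"
}}

```text
time_s: 12.6
tcp_pos: [0.382, -0.2906, 0.029]
ee_rot: [[-0.863, 0.004, -0.505], [0.505, -0.002, -0.863], [-0.004, -1.0, -0.001]]
wrist_force: [0.7, 0.5, 0.6]
gripper_width: 0.999
```

```bash
python3 -c "
from h import *
tgt(.3806,-.2891,.027,-120.3)
p,d=capture('scene');im=p[:,:,::-1].copy();cv2.imwrite('pics/s8.png',cv2.resize(im[160:250,220:340],(800,600),interpolation=cv2.INTER_CUBIC))"
```

```text
t 12.6 tcp [ 0.382  -0.2906  0.029 ] yaw -120.3 F [0.7 0.5 0.6] w 0.999 j [-18.  22. -33.   0. -34.  77.]
shift [ 0.002   0.002  -0.0006] rot [ 0.0007 -0.0007 -0.0044]
```

View pics/s8.png

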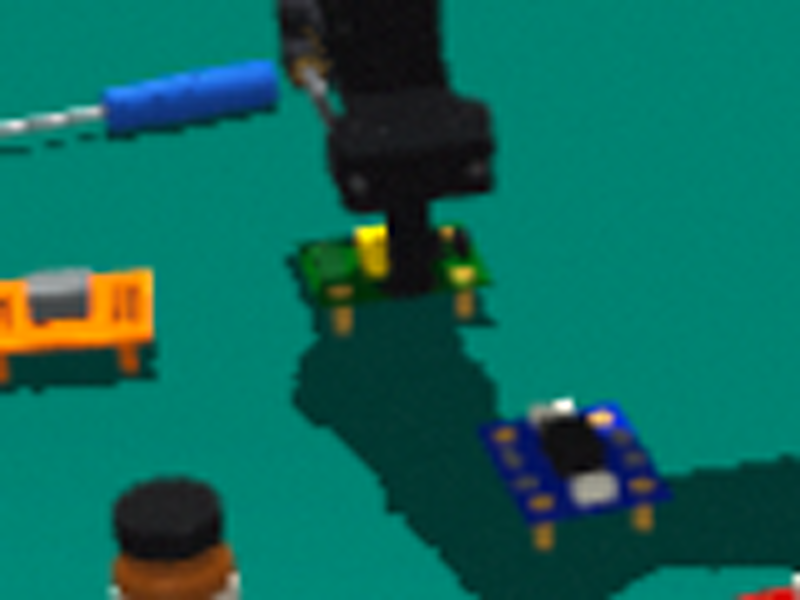

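>>> {"method": "move_arm", "body": {
  "increments": "0 0.002 0.002 0 0 0 -0.004; 1 0.002 0.002 0 0 0 -0.004; 1 0.002 0.002 0 0 0 -0.004; 1 0.002 0.002 0 0 0 -0.004; 1 0.002 0.002 0 0 0 -0.004; 1 0.002 0.002 0 0 0 -0.004; 1 0.002 0.002 0 0 0 -0.004; 1 0.002 0.002 0 0 0 -0.004"
}}

```text
time_s: 13.45
tcp_pos: [0.3798, -0.2894, 0.0263]
ee_rot: [[-0.863, -0.001, -0.505], [0.505, 0.001, -0.863], [0.001, -1.0, -0.001]]
wrist_force: [0.5, -0.3, -0.2]
gripper_width: 0.354
```

>>> {"method": "move_arm", "body": {
  "increments": "1 0 0 0 0 0 0; 1 0 0 0 0 0 0; 1 0 0 0 0 0 0; 1 0 0 0 0 0 0; 1 0 0 0 0 0 0; 1 0 0 0 0 0 0"
}}

```text
time_s: 14.05
tcp_pos: [0.3798, -0.2895, 0.0263]
ee_rot: [[-0.863, -0.001, -0.505], [0.505, 0.001, -0.863], [0.001, -1.0, -0.0]]
wrist_force: [-0.1, 0.1, -0.7]
gripper_width: 0.27
```

```bash
python3 -c "
from h import *
tgt(.3806,-.2891,.027,-120.3)"
```

```text
t 14.05 tcp [ 0.3798 -0.2895  0.0263] yaw -120.4 F [-0.1  0.1 -0.7] w 0.27 j [-18.  22. -34.  -0. -34.  77.]
shift [-0.0005 -0.0007 -0.0007] rot [ 0.0005 -0.001   0.0012]
```

>>> {"method": "move_arm", "body": {
  "increments": "1 0 -0.005 0 0 0 0; 1 0 -0.02 0 0 0 0; 1 0 -0.045 0 0 0 0; 1 0 -0.075 0 0 0 0; 1 0 -0.105 0 0 0 0; 1 0 -0.13 0 0 0 0; 1 0 -0.14 0 0 0 0; 1 0 -0.14 0 0 0 0"
}}

```text
time_s: 14.85
tcp_pos: [0.3804, -0.2897, 0.1674]
ee_rot: [[-0.863, 0.002, -0.505], [0.505, 0.0, -0.863], [-0.002, -1.0, -0.001]]
wrist_force: [0.4, 0.8, -0.5]
gripper_width: 0.272
```

```bash
python3 -c "
from h import *
tgt(.5386,.391,.15,-97.4)
p,d=capture('scene');im=p[:,:,::-1].copy();cv2.imwrite('pics/s9.png',cv2.resize(im[130:250,200:360],(800,600),interpolation=cv2.INTER_CUBIC))"
```

```text
t 14.85 tcp [ 0.3804 -0.2897  0.1674] yaw -120.4 F [ 0.4  0.8 -0.5] w 0.272 j [-18.  11. -24.  -0. -55.  77.]
shift [ 0.2076  0.0179 -0.6673] rot [ 0.0009 -0.4007 -0.0021]
```

View pics/s9.png

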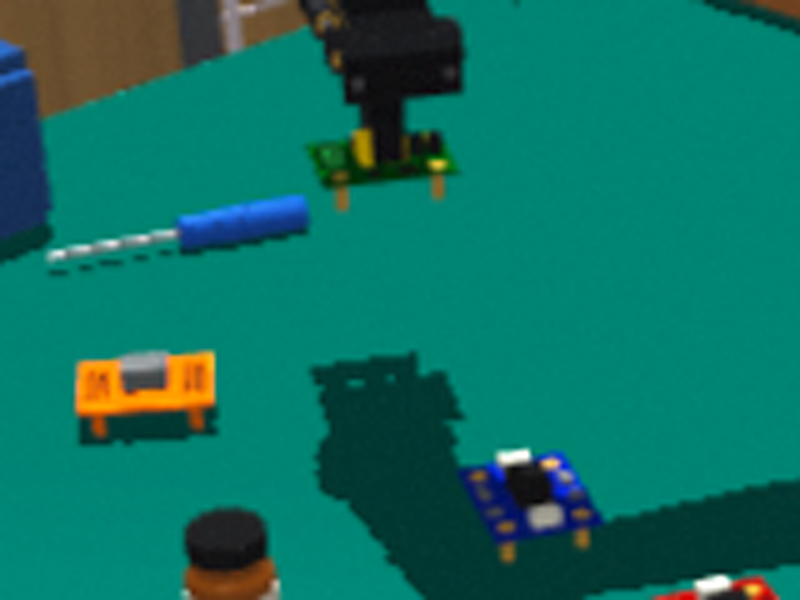

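>>> {"method": "move_arm", "body": {
  "increments": "1 0.005 0 -0.015 0 -0.01 0; 1 0.014 0 -0.045 0 -0.03 0; 1 0.028 0 -0.09 0 -0.055 0; 1 0.042 0 -0.135 0 -0.08 0; 1 0.056 0 -0.18 0 -0.11 0; 1 0.07 0 -0.225 0 -0.135 0; 1 0.084 0 -0.27 0 -0.16 0; 1 0.098 0 -0.315 0 -0.19 0"
}}

```text
time_s: 15.7
tcp_pos: [0.4533, 0.0334, 0.1647]
ee_rot: [[-0.943, -0.004, -0.332], [0.332, -0.0, -0.943], [0.004, -1.0, 0.002]]
wrist_force: [0.7, 0.1, -1.1]
gripper_width: 0.27
```

```bash
python3 -c "
from h import *
tgt(.5386,.391,.15,-97.4)"
```

```text
t 15.7 tcp [0.4533 0.0334 0.1647] yaw -109.4 F [ 0.7  0.1 -1.1] w 0.27 j [ 25.   9. -27.  -0. -54.  46.]
shift [ 0.0383  0.0142 -0.3657] rot [-0.0012 -0.2095  0.0043]
```

>>> {"method": "move_arm", "body": {
  "increments": "1 0.005 0 -0.045 0 -0.03 0; 1 0.01 0 -0.09 0 -0.06 0; 1 0.015 0 -0.135 0 -0.09 0; 1 0.019 0 -0.18 0 -0.12 0; 1 0.023 0 -0.22 0 -0.145 0; 1 0.027 0 -0.26 0 -0.17 0; 1 0.031 0 -0.29 0 -0.185 0.002; 1 0.034 0 -0.31 0 -0.2 0.004"
}}

```text
time_s: 16.5
tcp_pos: [0.5251, 0.337, 0.1635]
ee_rot: [[-0.99, -0.0, -0.138], [0.138, -0.003, -0.99], [0.0, -1.0, 0.003]]
wrist_force: [-0.2, 0.1, 0.2]
gripper_width: 0.27
```

>>> {"method": "move_arm", "body": {
  "increments": "1 0 0 0 0 0 0; 1 0 0 0 0 0 0"
}}

```text
time_s: 16.7
tcp_pos: [0.5247, 0.3348, 0.1642]
ee_rot: [[-0.99, -0.001, -0.139], [0.139, -0.003, -0.99], [0.0, -1.0, 0.003]]
wrist_force: [-0.5, 0.1, -0.3]
gripper_width: 0.268
```

```bash
python3 -c "
from h import *
tgt(.5386,.391,.1,-97.4)"
```

```text
t 16.7 tcp [0.5247 0.3348 0.1642] yaw -98.0 F [-0.5  0.1 -0.3] w 0.268 j [ 47.  24.  -5.   0. -61.  34.]
shift [-0.006   0.064  -0.0578] rot [-0.0032 -0.0105  0.0003]
```

>>> {"method": "move_arm", "body": {
  "increments": "1 0 0 -0.02 -0.001 -0.004 0; 1 -0.003 0.01 -0.04 -0.003 -0.008 0; 1 -0.006 0.025 -0.055 -0.003 -0.01 0; 1 -0.006 0.04 -0.058 -0.003 -0.01 0; 1 -0.006 0.055 -0.058 -0.003 -0.01 0; 1 -0.006 0.064 -0.058 -0.003 -0.01 0; 1 -0.006 0.064 -0.058 -0.003 -0.01 0; 1 -0.006 0.064 -0.058 -0.003 -0.01 0"
}}

```text
time_s: 17.5
tcp_pos: [0.5401, 0.3914, 0.1031]
ee_rot: [[-0.992, 0.004, -0.13], [0.13, 0.003, -0.992], [-0.003, -1.0, -0.003]]
wrist_force: [0.4, -0.0, -1.4]
gripper_width: 0.274
```

```bash
python3 -c "
from h import *
tgt(.5386,.391,.0385,-97.4)
p,d=capture('scene');im=p[:,:,::-1].copy();cv2.imwrite('pics/s10.png',cv2.resize(im[230:350,340:500],(800,600),interpolation=cv2.INTER_CUBIC))
t=sense()['tcp_pos'];R=sense()['ee_rot'];e=-R[:2,0]; n=-R[:2,2]
for a,b in((1,1),(1,-1),(-1,1),(-1,-1)):
  x=np.r_[t[:2]+a*.045*e+b*.035*n,t[2]-.0263+.022]; print(a,b,((proj('scene',x)[0]-[340,230])*5).round(0))
  x=np.r_[t[:2]+a*.032*e+b*.024*n,t[2]-.0263]; print('  leg',((proj('scene',x)[0]-[340,230])*5).round(0))
"
```

```text
t 17.5 tcp [0.5401 0.3914 0.1031] yaw -97.5 F [ 0.4 -0.  -1.4] w 0.274 j [ 50.  31.  -2.   0. -56.  33.]
shift [0.0017 0.0646 0.0008] rot [ 0.0032 -0.0011 -0.0033]
1 1 [378. 353.]
  leg [375. 367.]
1 -1 [268. 280.]
  leg [301. 317.]
-1 1 [508. 277.]
  leg [466. 313.]
-1 -1 [398. 210.]
  leg [392. 266.]
```

View pics/s10.png

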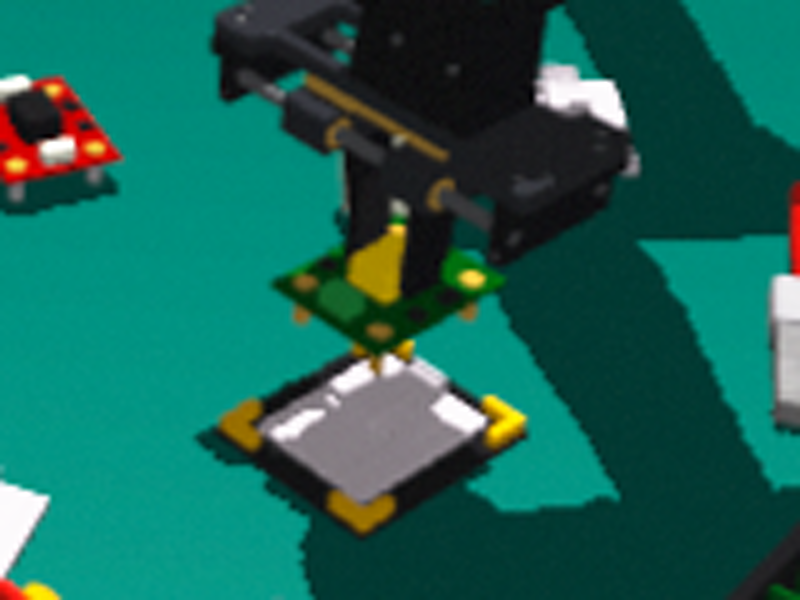

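The green board is level, and its corners sit within about 1 px of the prediction. Lowering onto the sink.

>>> {"method": "move_arm", "body": {
  "increments": "1 0.0015 0.01 0.001 0.003 0 -0.003; 1 0.0015 0.025 0.001 0.003 0 -0.003; 1 0.0015 0.04 0.001 0.003 0 -0.003; 1 0.0015 0.052 0.001 0.003 0 -0.003; 1 0.0015 0.059 0.001 0.003 0 -0.003; 1 0.0015 0.063 0.001 0.003 0 -0.003; 1 0.0015 0.0645 0.001 0.003 0 -0.003; 1 0.0015 0.0645 0.001 0.003 0 -0.003"
}}

```text
time_s: 18.35
tcp_pos: [0.5388, 0.3916, 0.0385]
ee_rot: [[-0.992, 0.0, -0.129], [0.129, 0.001, -0.992], [-0.0, -1.0, -0.001]]
wrist_force: [0.3, -0.1, -1.2]
gripper_width: 0.273
```

```bash
python3 -c "
from h import *
tgt(.5386,.391,.0363,-97.4)
p,d=capture('scene');im=p[:,:,::-1].copy();cv2.imwrite('pics/s11.png',cv2.resize(im[240:345,350:490],(800,600),interpolation=cv2.INTER_CUBIC))
"
```

```text
t 18.35 tcp [0.5388 0.3916 0.0385] yaw -97.4 F [ 0.3 -0.1 -1.2] w 0.273 j [ 50.  35.  -5.  -0. -49.  33.]
shift [0.0001 0.0022 0.0006] rot [ 0.0008 -0.0005 -0.0004]
```

View pics/s11.png

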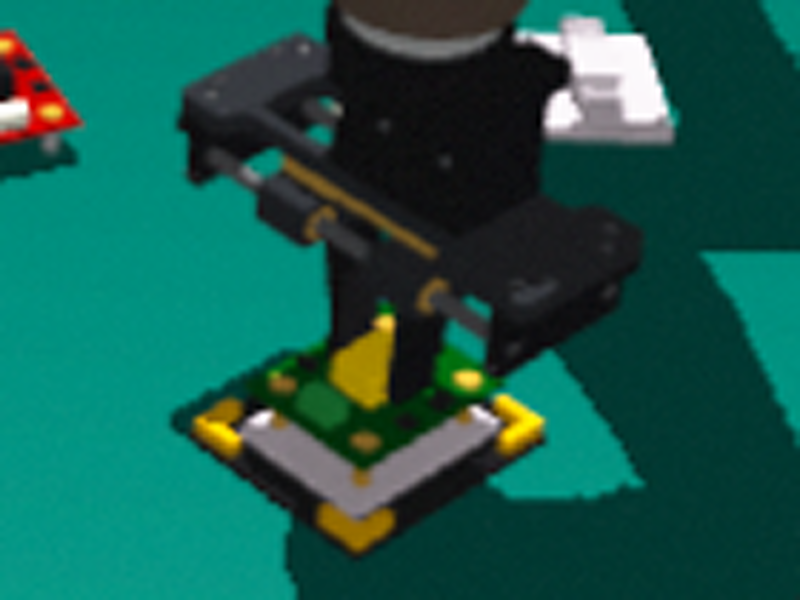

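The legs stand over the plate with equal margins on both sides. Lowering the last 2 mm and releasing.

>>> {"method": "move_arm", "body": {
  "increments": "1 0 0.001 0 0 0 0; 1 0 0.002 0 0 0 0; 1 0 0.0022 0 0 0 0; 0.1 0 0.0022 0 0 0 0; 0.1 0 0.0022 0 0 0 0; 0.1 0 0.0022 0 0 0 0; 0.1 0 0.0022 0 0 0 0; 0.1 0 0.0022 0 0 0 0"
}}

```text
time_s: 19.2
tcp_pos: [0.5386, 0.3914, 0.0362]
ee_rot: [[-0.992, 0.0, -0.129], [0.129, 0.001, -0.992], [-0.0, -1.0, -0.001]]
wrist_force: [0.1, 0.1, 0.0]
gripper_width: 0.446
```

>>> {"method": "move_arm", "body": {
  "increments": "0.1 0 -0.01 0 0 0 0; 0.1 0 -0.03 0 0 0 0; 0.1 0 -0.06 0 0 0 0; 0.1 0 -0.1 0 0 0 0; -1 0 -0.13 0 0 0 0; -1 0 -0.15 0 0 0 0; -1 0 -0.155 0 0 0 0; -1 0 -0.155 0 0 0 0"
}}

```text
time_s: 20.0
tcp_pos: [0.5386, 0.3915, 0.1921]
ee_rot: [[-0.992, 0.001, -0.13], [0.13, 0.002, -0.992], [-0.001, -1.0, -0.002]]
wrist_force: [0.3, 0.3, -0.7]
gripper_width: 0.729
```

```bash
python3 -c "
from h import *
tgt(.4538,-.0812,.19,-27.6)
p,d=capture('scene');im=p[:,:,::-1].copy();cv2.imwrite('pics/s12.png',cv2.resize(im[240:345,350:490],(800,600),interpolation=cv2.INTER_CUBIC))
"
```

```text
t 20.0 tcp [0.5386 0.3915 0.1921] yaw -97.4 F [ 0.3  0.3 -0.7] w 0.729 j [ 50.  27.   4.  -0. -67.  33.]
shift [0.0229 0.0011 0.4797] rot [ 0.0014 -1.219  -0.0021]
```

View pics/s12.png

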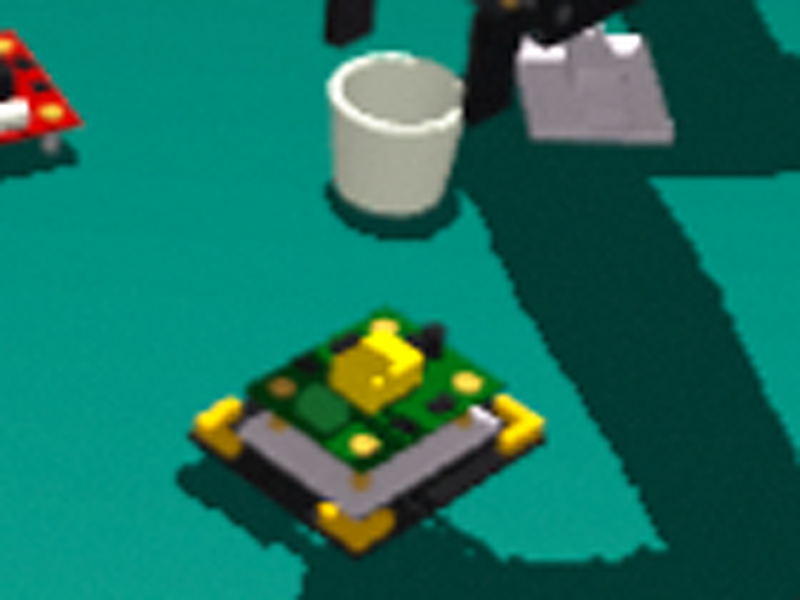

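Green board stands level on the sink. Next is the blue one, at top pixel (373,267). The red reject at (300,256) is the look-alike to avoid.

>>> {"method": "move_arm", "body": {
  "increments": "-1 0.001 0 0.025 0 -0.08 0; -1 0.003 0 0.06 0 -0.2 0; -1 0.005 0 0.1 0 -0.32 0; -1 0.007 0 0.145 0 -0.44 0; -1 0.009 0 0.19 0 -0.56 0; -1 0.011 0 0.235 0 -0.68 0; -1 0.013 0 0.28 0 -0.8 0; -1 0.015 0 0.325 0 -0.92 0"
}}

```text
time_s: 20.85
tcp_pos: [0.48, 0.0689, 0.1893]
ee_rot: [[-0.7, -0.003, 0.714], [-0.714, -0.001, -0.7], [0.003, -1.0, -0.002]]
wrist_force: [1.2, -0.7, -0.4]
gripper_width: 1.001
```

>>> {"method": "move_arm", "body": {
  "increments": "-1 0 0 0 0 0 0; -1 0 0 0 0 0 0"
}}

```text
time_s: 21.05
tcp_pos: [0.4809, 0.0698, 0.1899]
ee_rot: [[-0.706, -0.002, 0.709], [-0.709, -0.0, -0.706], [0.002, -1.0, -0.001]]
wrist_force: [0.1, 0.2, -0.3]
gripper_width: 1.004
```

```bash
python3 -c "
from h import *
tgt(.4538,-.0812,.12,-27.6)
"
```

```text
t 21.05 tcp [0.4809 0.0698 0.1899] yaw -44.9 F [ 0.1  0.2 -0.3] w 1.004 j [ 27.  10. -21.  -0. -59. 108.]
shift [0.126  0.07   0.0875] rot [ 0.0014 -0.3015  0.0014]
```

>>> {"method": "move_arm", "body": {
  "increments": "-1 0.015 0.005 0.01 0 -0.04 0; -1 0.04 0.015 0.025 0 -0.1 0; -1 0.065 0.03 0.045 0 -0.17 0; -1 0.09 0.045 0.062 0 -0.23 0; -1 0.11 0.06 0.077 0 -0.28 0; -1 0.122 0.067 0.085 0 -0.3 0; -1 0.126 0.07 0.0875 0.001 -0.3015 0.001; -1 0.126 0.07 0.0875 0.001 -0.3015 0.001"
}}

```text
time_s: 21.85
tcp_pos: [0.4551, -0.0798, 0.1201]
ee_rot: [[-0.461, -0.0, 0.887], [-0.887, 0.0, -0.461], [-0.0, -1.0, -0.0]]
wrist_force: [-0.1, 0.7, -0.5]
gripper_width: 0.996
```

```bash
python3 -c "
from h import *
tgt(.4538,-.0812,.027,-27.6)
p,d=capture('scene');im=p[:,:,::-1].copy();cv2.imwrite('pics/s13.png',cv2.resize(im[160:280,230:390],(800,600),interpolation=cv2.INTER_CUBIC))
"
```

```text
t 21.85 tcp [ 0.4551 -0.0798  0.1201] yaw -27.5 F [-0.1  0.7 -0.5] w 0.996 j [ 10.  13. -30.  -0. -47. 142.]
shift [ 0.0019  0.0931 -0.0005] rot [ 0.0003  0.0021 -0.0003]
```

View pics/s13.png

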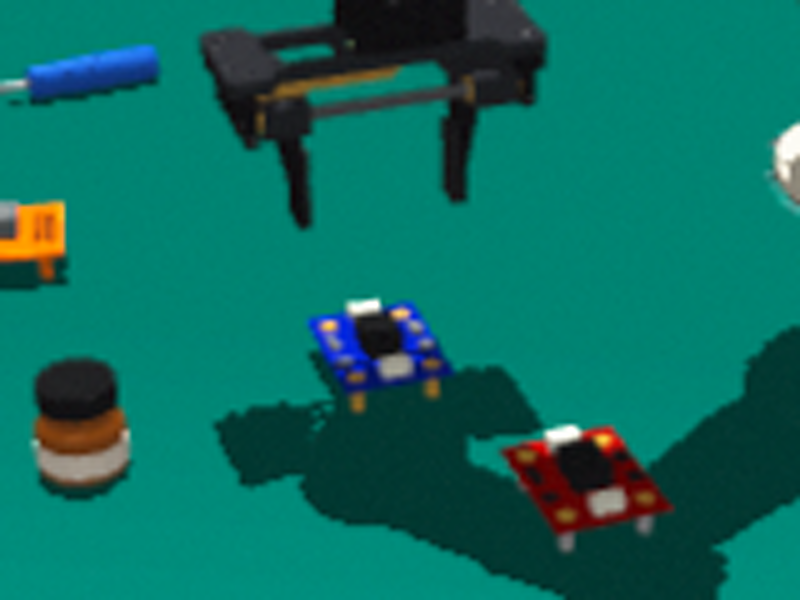

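The open jaws straddle the blue board across its y, with the white connectors on the x ends. Descending.

>>> {"method": "move_arm", "body": {
  "increments": "-1 0.001 0.015 0 0 0.002 0; -1 0.002 0.035 0 0 0.002 0; -1 0.002 0.058 0 0 0.002 0; -1 0.002 0.075 0 0 0.002 0; -1 0.002 0.086 0 0 0.002 0; -1 0.002 0.0915 0 0 0.002 0; -1 0.002 0.0925 0 0 0.002 0; -1 0.002 0.0925 0 0 0.002 0"
}}

```text
time_s: 22.7
tcp_pos: [0.4551, -0.0813, 0.0289]
ee_rot: [[-0.462, 0.003, 0.887], [-0.887, 0.001, -0.462], [-0.002, -1.0, 0.002]]
wrist_force: [0.4, 0.0, 0.2]
gripper_width: 1.001
```

```bash
python3 -c "
from h import *
tgt(.4538,-.0812,.0265,-27.6)
p,d=capture('scene');im=p[:,:,::-1].copy();cv2.imwrite('pics/s14.png',cv2.resize(im[180:270,245:365],(800,600),interpolation=cv2.INTER_CUBIC))
"
```

```text
t 22.7 tcp [ 0.4551 -0.0813  0.0289] yaw -27.5 F [0.4 0.  0.2] w 1.001 j [ 10.  21. -36.  -0. -33. 142.]
shift [ 0.0005  0.0024 -0.0012] rot [-0.002   0.0014 -0.0019]
```

View pics/s14.png

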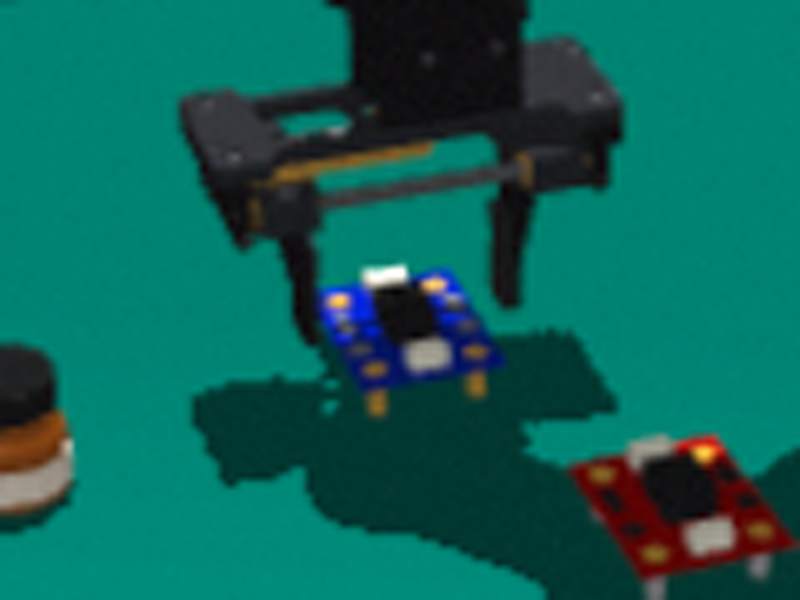

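>>> {"method": "move_arm", "body": {
  "increments": "0 0.0005 0.0025 -0.001 -0.002 0.001 -0.002; 1 0.0005 0.0025 -0.001 -0.002 0.001 -0.002; 1 0.0005 0.0025 -0.001 -0.002 0.001 -0.002; 1 0.0005 0.0025 -0.001 -0.002 0.001 -0.002; 1 0.0005 0.0025 -0.001 -0.002 0.001 -0.002; 1 0.0005 0.0025 -0.001 -0.002 0.001 -0.002; 1 0.0005 0.0025 -0.001 -0.002 0.001 -0.002; 1 0.0005 0.0025 -0.001 -0.002 0.001 -0.002"
}}

```text
time_s: 23.55
tcp_pos: [0.4532, -0.0818, 0.0259]
ee_rot: [[-0.464, -0.001, 0.886], [-0.886, -0.0, -0.464], [0.001, -1.0, -0.001]]
wrist_force: [0.3, 0.2, 0.0]
gripper_width: 0.355
```

>>> {"method": "move_arm", "body": {
  "increments": "1 0 0 0 0 0 0; 1 0 0 0 0 0 0; 1 0 0 0 0 0 0; 1 0 0 0 0 0 0; 1 0 0 0 0 0 0; 1 0 0 0 0 0 0"
}}

```text
time_s: 24.15
tcp_pos: [0.4533, -0.0818, 0.0259]
ee_rot: [[-0.464, -0.001, 0.886], [-0.886, -0.0, -0.464], [0.001, -1.0, -0.001]]
wrist_force: [0.5, -0.2, -0.2]
gripper_width: 0.276
```

>>> {"method": "move_arm", "body": {
  "increments": "1 0 -0.005 0 0 0 0; 1 0 -0.02 0 0 0 0; 1 0 -0.045 0 0 0 0; 1 0 -0.075 0 0 0 0; 1 0 -0.105 0 0 0 0; 1 0 -0.13 0 0 0 0; 1 0 -0.14 0 0 0 0; 1 0 -0.14 0 0 0 0"
}}

```text
time_s: 24.95
tcp_pos: [0.4537, -0.0816, 0.1669]
ee_rot: [[-0.464, 0.001, 0.886], [-0.886, 0.001, -0.464], [-0.001, -1.0, 0.001]]
wrist_force: [-0.2, 0.9, -2.2]
gripper_width: 0.274
```

```bash
python3 -c "
from h import *
tgt(.5386,.391,.165,-97.4)
p,d=capture('scene');im=p[:,:,::-1].copy();cv2.imwrite('pics/s15.png',cv2.resize(im[150:270,230:390],(800,600),interpolation=cv2.INTER_CUBIC))
"
```

```text
t 24.95 tcp [ 0.4537 -0.0816  0.1669] yaw -27.6 F [-0.2  0.9 -2.2] w 0.274 j [ 10.   9. -26.  -0. -54. 142.]
shift [-0.4581  0.0023 -0.144 ] rot [-2.0000e-04  1.2177e+00 -1.6000e-03]
```

View pics/s15.png

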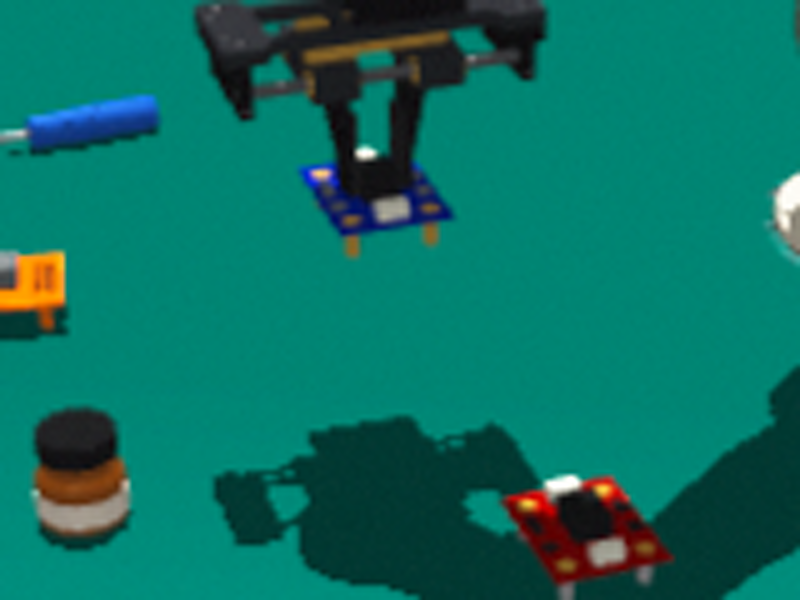

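Blue board is held level, its grip z being 25.9 mm above the underside. Carrying it to the nest.

>>> {"method": "move_arm", "body": {
  "increments": "1 -0.015 0 -0.005 0 0.04 0; 1 -0.045 0 -0.015 0 0.12 0; 1 -0.085 0 -0.027 0 0.23 0; 1 -0.125 0 -0.04 0 0.34 0; 1 -0.165 0 -0.052 0 0.45 0; 1 -0.205 0 -0.065 0 0.55 0; 1 -0.245 0 -0.077 0 0.66 0; 1 -0.28 0 -0.088 0 0.75 0"
}}

```text
time_s: 25.8
tcp_pos: [0.5043, 0.2085, 0.1633]
ee_rot: [[-0.944, -0.005, 0.329], [-0.329, -0.003, -0.944], [0.006, -1.0, 0.001]]
wrist_force: [0.2, -0.7, -1.9]
gripper_width: 0.272
```

>>> {"method": "move_arm", "body": {
  "increments": "1 0 0 0 0 0 0; 1 0 0 0 0 0 0"
}}

```text
time_s: 26.0
tcp_pos: [0.5039, 0.2071, 0.1632]
ee_rot: [[-0.943, -0.006, 0.334], [-0.334, -0.003, -0.943], [0.006, -1.0, 0.001]]
wrist_force: [-0.2, -0.2, -1.5]
gripper_width: 0.27
```

```bash
python3 -c "
from h import *
tgt(.5386,.391,.165,-97.4)
"
```

```text
t 26.0 tcp [0.5039 0.2071 0.1632] yaw -70.5 F [-0.2 -0.2 -1.5] w 0.27 j [ 39.  17. -16.  -0. -57.  70.]
shift [-0.0941 -0.0025 -0.1618] rot [-0.0024  0.4695  0.006 ]
```

>>> {"method": "move_arm", "body": {
  "increments": "1 -0.01 0 -0.015 0 0.05 0; 1 -0.03 0 -0.045 0 0.14 0; 1 -0.05 0 -0.085 0 0.25 0; 1 -0.07 -0.001 -0.12 0 0.35 0.003; 1 -0.085 -0.002 -0.147 0 0.43 0.006; 1 -0.092 -0.002 -0.158 0 0.46 0.006; 1 -0.094 -0.0025 -0.162 -0.002 0.4695 0.006; 1 -0.094 -0.0025 -0.162 -0.002 0.4695 0.006"
}}

```text
time_s: 26.8
tcp_pos: [0.5398, 0.3899, 0.167]
ee_rot: [[-0.991, 0.003, -0.131], [0.131, 0.001, -0.991], [-0.002, -1.0, -0.001]]
wrist_force: [0.9, -0.2, -2.4]
gripper_width: 0.27
```

```bash
python3 -c "
from h import *
tgt(.5386,.391,.11,-97.4)
"
```

```text
t 26.8 tcp [0.5398 0.3899 0.167 ] yaw -97.5 F [ 0.9 -0.2 -2.4] w 0.27 j [ 50.  28.   2.   0. -64.  33.]
shift [ 0.0014  0.057  -0.0009] rot [ 0.001  -0.0019 -0.0024]
```

>>> {"method": "move_arm", "body": {
  "increments": "1 0.001 0.01 -0.001 0.001 -0.002 -0.002; 1 0.001 0.03 -0.001 0.001 -0.002 -0.002; 1 0.001 0.05 -0.001 0.001 -0.002 -0.002; 1 0.001 0.065 -0.001 0.001 -0.002 -0.002; 1 0.001 0.073 -0.001 0.001 -0.002 -0.002; 1 0.001 0.077 -0.001 0.001 -0.002 -0.002; 1 0.001 0.077 -0.001 0.001 -0.002 -0.002; 1 0.001 0.077 -0.001 0.001 -0.002 -0.002"
}}

```text
time_s: 27.6
tcp_pos: [0.54, 0.3926, 0.0921]
ee_rot: [[-0.992, 0.004, -0.128], [0.128, 0.003, -0.992], [-0.003, -1.0, -0.003]]
wrist_force: [-0.3, -0.1, -1.6]
gripper_width: 0.275
```

```bash
python3 -c "
from h import *
tgt(.5386,.391,.0605,-97.4)
p,d=capture('scene');im=p[:,:,::-1].copy();cv2.imwrite('pics/s16.png',cv2.resize(im[230:350,340:500],(800,600),interpolation=cv2.INTER_CUBIC))
t=sense()['tcp_pos'];R=sense()['ee_rot'];e=-R[:2,0]; n=-R[:2,2]
for a,b in((1,1),(1,-1),(-1,1)):
  x=np.r_[t[:2]+a*.045*e+b*.035*n,t[2]-.0259+.022]; print('blue',((proj('scene',x)[0]-[340,230])*5).round(0))
  x=np.r_[.5386+(a*.045*e+b*.035*n)[0],.391+(a*.045*e+b*.035*n)[1],.032]; print('green',((proj('scene',x)[0]-[340,230])*5).round(0))
"
```

```text
t 27.6 tcp [0.54   0.3926 0.0921] yaw -97.4 F [-0.3 -0.1 -1.6] w 0.275 j [ 50.  32.  -3.   0. -55.  33.]
shift [0.0013 0.0316 0.0019] rot [ 0.0031  0.0004 -0.0032]
blue [378. 372.]
green [365. 461.]
blue [269. 299.]
green [260. 386.]
blue [507. 296.]
green [492. 383.]
```

View pics/s16.png

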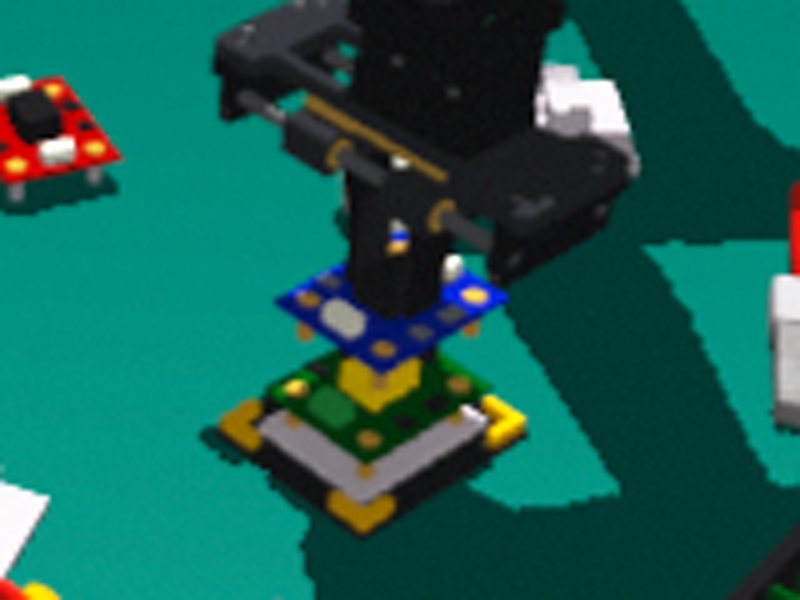

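Blue sits directly over green: front corners at (382,373) and (367,463), as predicted within about 1 px. Lowering.

>>> {"method": "move_arm", "body": {
  "increments": "1 0.001 0.005 0.002 0.003 0 -0.003; 1 0.001 0.012 0.002 0.003 0 -0.003; 1 0.001 0.02 0.002 0.003 0 -0.003; 1 0.001 0.026 0.002 0.003 0 -0.003; 1 0.001 0.03 0.002 0.003 0 -0.003; 1 0.001 0.0315 0.002 0.003 0 -0.003; 1 0.001 0.0315 0.002 0.003 0 -0.003; 1 0.001 0.0315 0.002 0.003 0 -0.003"
}}

```text
time_s: 28.45
tcp_pos: [0.5386, 0.3908, 0.06]
ee_rot: [[-0.992, -0.0, -0.128], [0.128, -0.001, -0.992], [0.0, -1.0, 0.001]]
wrist_force: [0.8, 0.2, -0.5]
gripper_width: 0.272
```

```bash
python3 -c "
from h import *
tgt(.5386,.391,.058,-97.4)
p,d=capture('scene');im=p[:,:,::-1].copy();cv2.imwrite('pics/s17.png',cv2.resize(im[240:345,350:490],(800,600),interpolation=cv2.INTER_CUBIC))
"
```

```text
t 28.45 tcp [0.5386 0.3908 0.06  ] yaw -97.4 F [ 0.8  0.2 -0.5] w 0.272 j [ 50.  34.  -4.  -0. -52.  33.]
shift [ 0.      0.002  -0.0002] rot [-0.0006  0.0005  0.0004]
```

View pics/s17.png

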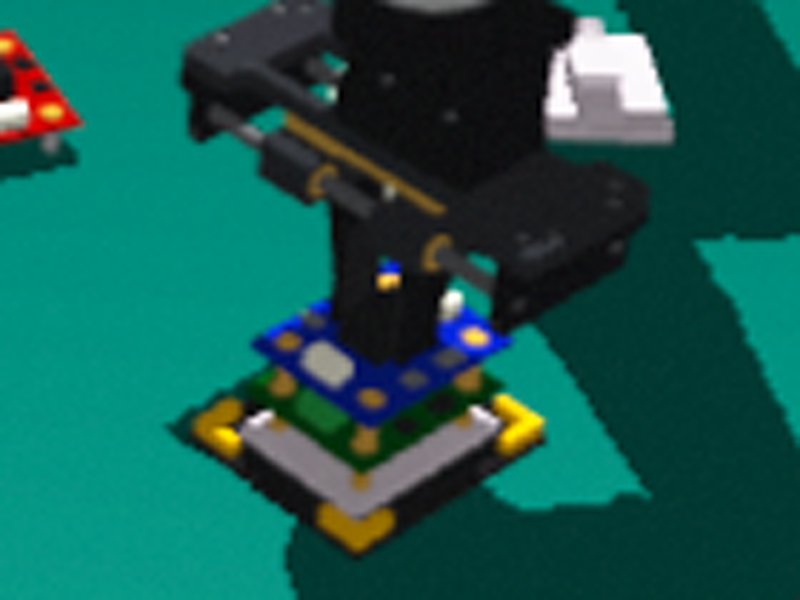

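The blue legs stand over green's gold leg pads. Setting down and releasing.

>>> {"method": "move_arm", "body": {
  "increments": "1 0 0.001 0 0 0 0; 1 0 0.0018 0 0 0 0; 1 0 0.002 0 0 0 0; 0.1 0 0.002 0 0 0 0; 0.1 0 0.002 0 0 0 0; 0.1 0 0.002 0 0 0 0; 0.1 0 0.002 0 0 0 0; 0.1 0 0.002 0 0 0 0"
}}

```text
time_s: 29.3
tcp_pos: [0.5384, 0.3907, 0.0577]
ee_rot: [[-0.992, -0.001, -0.128], [0.128, -0.001, -0.992], [0.001, -1.0, 0.001]]
wrist_force: [-0.5, -0.4, -0.3]
gripper_width: 0.443
```

>>> {"method": "move_arm", "body": {
  "increments": "0.1 0 -0.01 0 0 0 0; 0.1 0 -0.03 0 0 0 0; 0.1 0 -0.06 0 0 0 0; 0.1 0 -0.09 0 0 0 0; -1 0 -0.12 0 0 0 0; -1 0 -0.135 0 0 0 0; -1 0 -0.14 0 0 0 0; -1 0 -0.14 0 0 0 0"
}}

```text
time_s: 30.1
tcp_pos: [0.5386, 0.3909, 0.1987]
ee_rot: [[-0.992, 0.0, -0.128], [0.128, 0.001, -0.992], [0.0, -1.0, -0.001]]
wrist_force: [-0.6, 0.1, -0.0]
gripper_width: 0.726
```

```bash
python3 -c "
from h import *
tgt(.530,-.3725,.19,-127.6)
p,d=capture('scene');im=p[:,:,::-1].copy();cv2.imwrite('pics/s18f.png',im);cv2.imwrite('pics/s18.png',cv2.resize(im[240:345,350:490],(800,600),interpolation=cv2.INTER_CUBIC))
cv2.imwrite('pics/s18b.png',cv2.resize(im[150:270,190:350],(800,600),interpolation=cv2.INTER_CUBIC))
"
```

```text
t 30.1 tcp [0.5386 0.3909 0.1987] yaw -97.4 F [-0.6  0.1 -0. ] w 0.726 j [ 50.  27.   5.  -0. -68.  33.]
shift [-0.0896  0.0083  0.7582] rot [5.000e-04 5.274e-01 1.000e-04]
```

View pics/s18.png

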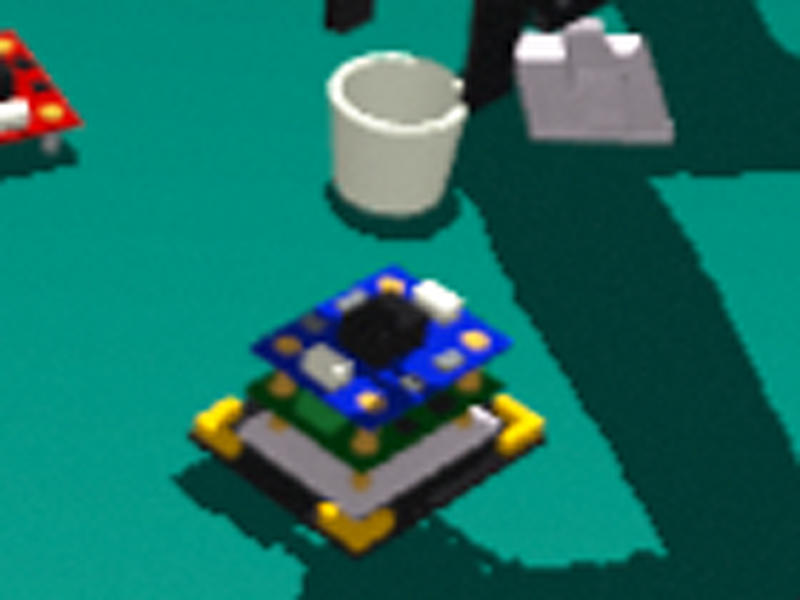

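Blue is stacked level. Now the orange cover, at top pixel (488,243).

>>> {"method": "move_arm", "body": {
  "increments": "-1 -0.003 0 0.025 0 0.015 0; -1 -0.008 0 0.065 0 0.04 0; -1 -0.013 0 0.11 0 0.07 0; -1 -0.018 0 0.155 0 0.1 0; -1 -0.024 0 0.2 0 0.13 0; -1 -0.029 0 0.245 0 0.16 0; -1 -0.034 0 0.29 0 0.19 0; -1 -0.04 0 0.335 0 0.22 0"
}}

```text
time_s: 30.95
tcp_pos: [0.5339, 0.0514, 0.1966]
ee_rot: [[-0.939, -0.004, -0.343], [0.343, -0.002, -0.939], [0.003, -1.0, 0.003]]
wrist_force: [0.6, -0.5, -0.4]
gripper_width: 0.995
```

```bash
python3 -c "
from h import *
tgt(.530,-.3725,.15,-127.6)
"
```

```text
t 30.95 tcp [0.5339 0.0514 0.1966] yaw -110.0 F [ 0.6 -0.5 -0.4] w 0.995 j [ 23.  15. -14.   0. -61.  47.]
shift [-0.1417  0.0474  0.3995] rot [-0.0034  0.3065  0.0024]
```

>>> {"method": "move_arm", "body": {
  "increments": "-1 -0.015 0 0.042 0 0.035 0; -1 -0.03 0 0.085 0 0.07 0; -1 -0.045 0 0.128 0 0.105 0; -1 -0.06 0 0.17 0 0.14 0; -1 -0.075 0 0.212 0 0.17 0; -1 -0.09 0 0.255 0 0.205 0; -1 -0.105 0.01 0.297 0 0.24 0; -1 -0.12 0.02 0.335 0 0.27 0"
}}

```text
time_s: 31.75
tcp_pos: [0.5324, -0.3042, 0.1767]
ee_rot: [[-0.813, -0.003, -0.582], [0.582, -0.0, -0.813], [0.003, -1.0, 0.002]]
wrist_force: [0.9, 1.2, 0.0]
gripper_width: 0.998
```

>>> {"method": "move_arm", "body": {
  "increments": "-1 0 0 0 0 0 0; -1 0 0 0 0 0 0"
}}

```text
time_s: 31.95
tcp_pos: [0.5322, -0.3031, 0.1761]
ee_rot: [[-0.813, -0.005, -0.582], [0.582, 0.001, -0.813], [0.004, -1.0, 0.002]]
wrist_force: [0.0, -0.1, -0.4]
gripper_width: 1.002
```

```bash
python3 -c "
from h import *
tgt(.530,-.3725,.11,-127.6)
"
```

```text
t 31.95 tcp [ 0.5322 -0.3031  0.1761] yaw -125.6 F [ 0.  -0.1 -0.4] w 1.002 j [-15.  23.  -5.   0. -62.  69.]
shift [-0.0389  0.0661  0.0576] rot [-0.0026  0.0353  0.0043]
```

>>> {"method": "move_arm", "body": {
  "increments": "-1 -0.01 0.01 0.015 0 0.01 0; -1 -0.025 0.03 0.035 0 0.025 0; -1 -0.035 0.05 0.05 0 0.035 0.003; -1 -0.039 0.06 0.0575 -0.002 0.035 0.004; -1 -0.039 0.066 0.0575 -0.002 0.035 0.004; -1 -0.039 0.066 0.0575 -0.002 0.035 0.004; -1 -0.039 0.066 0.0575 -0.002 0.035 0.004"
}}

```text
time_s: 32.65
tcp_pos: [0.5324, -0.3714, 0.1133]
ee_rot: [[-0.795, 0.005, -0.607], [0.607, -0.002, -0.795], [-0.005, -1.0, -0.001]]
wrist_force: [0.8, -1.1, -0.8]
gripper_width: 0.998
```

```bash
python3 -c "
from h import *
tgt(.530,-.3725,.027,-127.6)
p,d=capture('scene');im=p[:,:,::-1].copy();cv2.imwrite('pics/s19.png',cv2.resize(im[130:250,160:320],(800,600),interpolation=cv2.INTER_CUBIC))
p,d=capture('top');im=p[:,:,::-1].copy();cv2.imwrite('pics/t19.png',cv2.resize(im[180:300,430:550],(600,600),interpolation=cv2.INTER_CUBIC))
"
```

```text
t 32.65 tcp [ 0.5324 -0.3714  0.1133] yaw -127.4 F [ 0.8 -1.1 -0.8] w 0.998 j [-21.  29.  -4.   0. -56.  73.]
shift [0.0017 0.0863 0.0025] rot [ 0.001   0.0038 -0.0051]
```

View pics/s19.png

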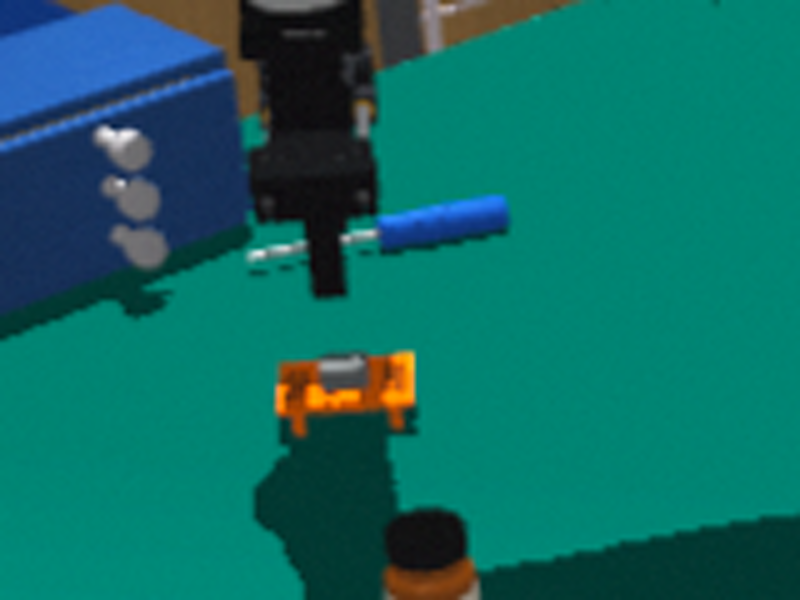

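View pics/t19.png

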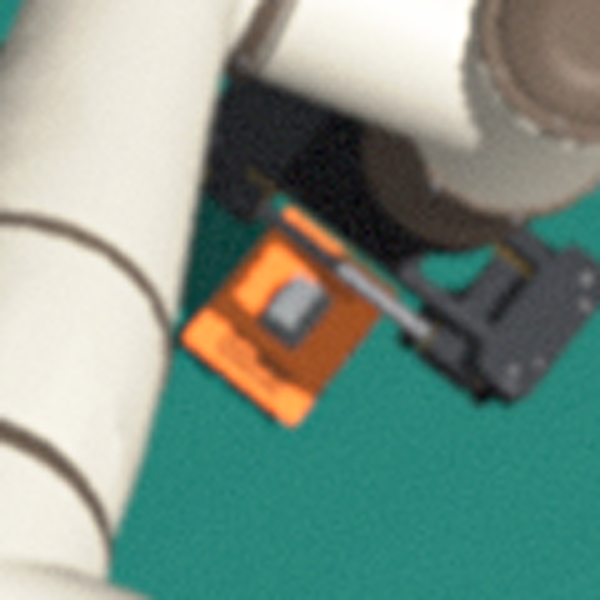

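Jaws straddle the grey block. Descending.

>>> {"method": "move_arm", "body": {
  "increments": "-1 0.001 0.015 0.001 0.001 0.002 -0.003; -1 0.0017 0.035 0.0025 0.001 0.004 -0.005; -1 0.0017 0.055 0.0025 0.001 0.004 -0.005; -1 0.0017 0.07 0.0025 0.001 0.004 -0.005; -1 0.0017 0.08 0.0025 0.001 0.004 -0.005; -1 0.0017 0.085 0.0025 0.001 0.004 -0.005; -1 0.0017 0.086 0.0025 0.001 0.004 -0.005; -1 0.0017 0.086 0.0025 0.001 0.004 -0.005"
}}

```text
time_s: 33.55
tcp_pos: [0.5296, -0.3732, 0.0269]
ee_rot: [[-0.791, -0.0, -0.611], [0.611, 0.0, -0.791], [0.0, -1.0, 0.0]]
wrist_force: [0.3, 1.1, 1.1]
gripper_width: 0.999
```

```bash
python3 -c "
from h import *
tgt(.530,-.3725,.0265,-127.6)
print(onplane('top',[[430+300/5,180+299/5]],.039))
p,d=capture('scene');im=p[:,:,::-1].copy();cv2.imwrite('pics/s20.png',cv2.resize(im[160:250,170:290],(800,600),interpolation=cv2.INTER_CUBIC))
"
```

```text
t 33.55 tcp [ 0.5296 -0.3732  0.0269] yaw -127.7 F [0.3 1.1 1.1] w 0.999 j [-21.  35.  -9.   0. -46.  73.]
shift [ 0.0002  0.0004 -0.0008] rot [-0.0001 -0.0013  0.0002]
[[ 0.53398919 -0.37541045  0.039     ]]
```

View pics/s20.png

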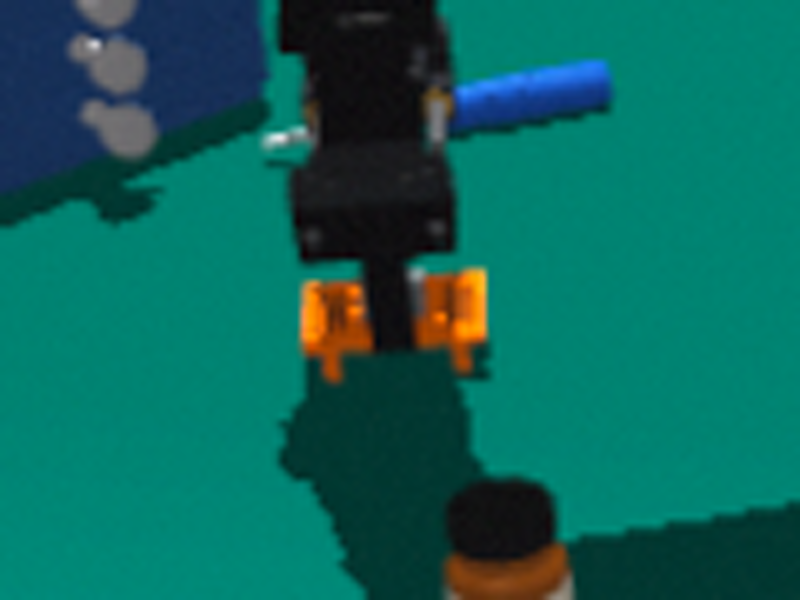

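>>> {"method": "move_arm", "body": {
  "increments": "0 0 0.0004 0 0 0 0; 1 0 0.0004 0 0 0 0; 1 0 0.0004 0 0 0 0; 1 0 0.0004 0 0 0 0; 1 0 0.0004 0 0 0 0; 1 0 0.0004 0 0 0 0; 1 0 0.0004 0 0 0 0; 1 0 0.0004 0 0 0 0"
}}

```text
time_s: 34.4
tcp_pos: [0.5292, -0.373, 0.026]
ee_rot: [[-0.791, -0.001, -0.611], [0.611, 0.001, -0.791], [0.001, -1.0, 0.0]]
wrist_force: [0.5, 0.7, 0.6]
gripper_width: 0.353
```

>>> {"method": "move_arm", "body": {
  "increments": "1 0 0 0 0 0 0; 1 0 0 0 0 0 0; 1 0 0 0 0 0 0; 1 0 0 0 0 0 0; 1 0 0 0 0 0 0; 1 0 0 0 0 0 0"
}}

```text
time_s: 35.0
tcp_pos: [0.5292, -0.3731, 0.026]
ee_rot: [[-0.791, -0.001, -0.611], [0.611, 0.001, -0.791], [0.001, -1.0, 0.0]]
wrist_force: [0.4, 0.2, -0.6]
gripper_width: 0.27
```

>>> {"method": "move_arm", "body": {
  "increments": "1 0 -0.005 0 0 0 0; 1 0 -0.02 0 0 0 0; 1 0 -0.045 0 0 0 0; 1 0 -0.075 0 0 0 0; 1 0 -0.105 0 0 0 0; 1 0 -0.135 0 0 0 0; 1 0 -0.155 0 0 0 0; 1 0 -0.155 0 0 0 0"
}}

```text
time_s: 35.8
tcp_pos: [0.5313, -0.3742, 0.1863]
ee_rot: [[-0.792, 0.007, -0.611], [0.611, -0.004, -0.792], [-0.008, -1.0, -0.001]]
wrist_force: [-0.5, 0.4, -0.9]
gripper_width: 0.275
```

```bash
python3 -c "
from h import *
tgt(.5386,.391,.18,-97.4)
p,d=capture('scene');im=p[:,:,::-1].copy();cv2.imwrite('pics/s21.png',cv2.resize(im[120:240,170:330],(800,600),interpolation=cv2.INTER_CUBIC))
"
```

```text
t 35.8 tcp [ 0.5313 -0.3742  0.1863] yaw -127.7 F [-0.5  0.4 -0.9] w 0.275 j [-21.  26.   1.   0. -65.  73.]
shift [ 0.4617  0.0034 -0.6103] rot [-0.0007 -0.5281 -0.0082]
```

View pics/s21.png

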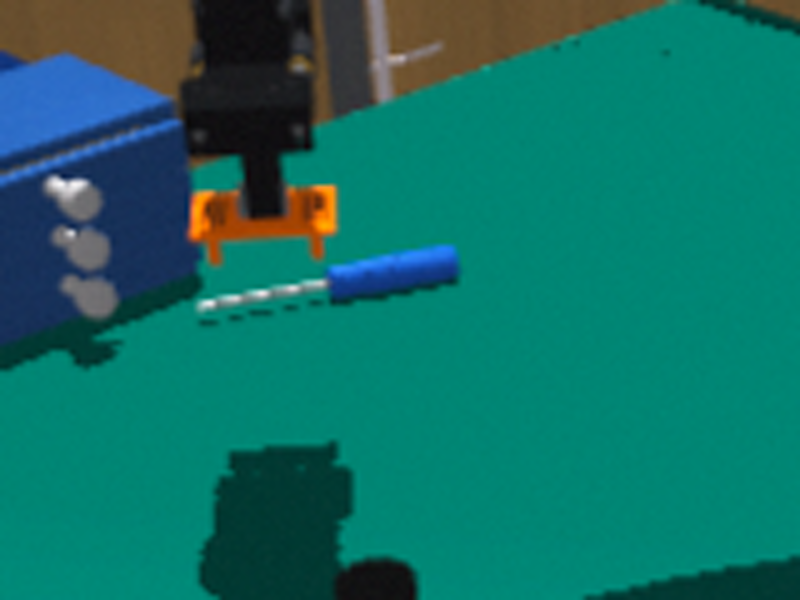

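Cover is held level. Carrying it.

>>> {"method": "move_arm", "body": {
  "increments": "1 0.009 0 -0.012 0 -0.01 0; 1 0.027 0 -0.036 0 -0.03 0; 1 0.054 0 -0.071 0 -0.06 0; 1 0.081 0 -0.107 0 -0.095 0; 1 0.108 0 -0.143 0 -0.125 0; 1 0.136 0 -0.18 0 -0.155 0; 1 0.164 0 -0.217 0 -0.19 0; 1 0.192 0 -0.254 0 -0.22 0"
}}

```text
time_s: 36.65
tcp_pos: [0.5309, -0.0524, 0.1795]
ee_rot: [[-0.906, -0.005, -0.422], [0.422, 0.0, -0.906], [0.004, -1.0, 0.002]]
wrist_force: [0.8, 0.7, -0.1]
gripper_width: 0.271
```

```bash
python3 -c "
from h import *
tgt(.5386,.391,.18,-97.4)"
```

```text
t 36.65 tcp [ 0.5309 -0.0524  0.1795] yaw -115.0 F [ 0.8  0.7 -0.1] w 0.271 j [ 12.  15. -16.  -0. -59.  53.]
shift [ 1.803e-01 -3.000e-04 -4.052e-01] rot [-0.0009 -0.3069  0.0046]
```

>>> {"method": "move_arm", "body": {
  "increments": "1 0.02 0 -0.042 0 -0.03 0; 1 0.038 0 -0.085 0 -0.065 0; 1 0.057 0 -0.128 0 -0.1 0; 1 0.076 0 -0.17 0 -0.13 0; 1 0.095 0 -0.213 0 -0.16 0; 1 0.112 0 -0.252 0 -0.19 0.002; 1 0.126 0 -0.284 0 -0.215 0.004; 1 0.137 0 -0.308 0 -0.235 0.004"
}}

```text
time_s: 37.45
tcp_pos: [0.5374, 0.2845, 0.1792]
ee_rot: [[-0.98, -0.0, -0.198], [0.198, -0.003, -0.98], [-0.0, -1.0, 0.003]]
wrist_force: [0.3, 1.1, -1.4]
gripper_width: 0.277
```

>>> {"method": "move_arm", "body": {
  "increments": "1 0 0 0 0 0 0; 1 0 0 0 0 0 0"
}}

```text
time_s: 37.65
tcp_pos: [0.5376, 0.2824, 0.1794]
ee_rot: [[-0.98, -0.001, -0.2], [0.2, -0.003, -0.98], [0.0, -1.0, 0.003]]
wrist_force: [0.0, 0.4, -1.4]
gripper_width: 0.273
```

```bash
python3 -c "
from h import *
tgt(.5386,.391,.165,-97.4)"
```

```text
t 37.65 tcp [0.5376 0.2824 0.1794] yaw -101.5 F [ 0.   0.4 -1.4] w 0.273 j [ 43.  22.  -6.   0. -62.  35.]
shift [ 0.0208  0.0141 -0.1066] rot [-0.0031 -0.0723  0.0002]
```

>>> {"method": "move_arm", "body": {
  "increments": "1 0.003 0 -0.015 0 -0.01 0; 1 0.008 0 -0.045 0 -0.03 0; 1 0.014 0.003 -0.075 0 -0.05 0; 1 0.018 0.006 -0.095 -0.003 -0.065 0; 1 0.0205 0.01 -0.104 -0.003 -0.072 0; 1 0.021 0.013 -0.1065 -0.003 -0.072 0; 1 0.021 0.014 -0.1065 -0.003 -0.072 0; 1 0.021 0.014 -0.1065 -0.003 -0.072 0"
}}

```text
time_s: 38.45
tcp_pos: [0.5401, 0.3897, 0.1671]
ee_rot: [[-0.991, 0.002, -0.131], [0.131, 0.001, -0.991], [-0.002, -1.0, -0.002]]
wrist_force: [0.4, -0.3, -1.0]
gripper_width: 0.269
```

```bash
python3 -c "
from h import *
tgt(.5386,.391,.115,-97.4)"
```

```text
t 38.45 tcp [0.5401 0.3897 0.1671] yaw -97.6 F [ 0.4 -0.3 -1. ] w 0.269 j [ 50.  28.   2.   0. -64.  33.]
shift [ 0.0018  0.0521 -0.001 ] rot [ 0.0018 -0.0027 -0.0023]
```

>>> {"method": "move_arm", "body": {
  "increments": "1 0.001 0.01 -0.0005 0.002 -0.002 -0.002; 1 0.0018 0.025 -0.001 0.002 -0.003 -0.002; 1 0.0018 0.038 -0.001 0.002 -0.003 -0.002; 1 0.0018 0.047 -0.001 0.002 -0.003 -0.002; 1 0.0018 0.051 -0.001 0.002 -0.003 -0.002; 1 0.0018 0.052 -0.001 0.002 -0.003 -0.002; 1 0.0018 0.052 -0.001 0.002 -0.003 -0.002"
}}

```text
time_s: 39.15
tcp_pos: [0.5389, 0.3923, 0.1156]
ee_rot: [[-0.992, 0.001, -0.127], [0.127, 0.001, -0.992], [-0.001, -1.0, -0.001]]
wrist_force: [-0.1, -0.2, -1.4]
gripper_width: 0.271
```

```bash
python3 -c "
from h import *
tgt(.5386,.391,.0825,-97.4)
p,d=capture('scene');im=p[:,:,::-1].copy();cv2.imwrite('pics/s22.png',cv2.resize(im[210:330,340:500],(800,600),interpolation=cv2.INTER_CUBIC))
t=sense()['tcp_pos'];R=sense()['ee_rot'];e=-R[:2,0]; n=-R[:2,2]
for a,b in((1,1),(1,-1),(-1,1)):
  o=a*.045*e+b*.035*n
  print('cover',((proj('scene',np.r_[t[:2]+o,t[2]-.026+.023])[0]-[340,210])*5).round(0),'blue',((proj('scene',np.r_[.5386+o[0],.391+o[1],.054])[0]-[340,210])*5).round(0))
"
```

```text
t 39.15 tcp [0.5389 0.3923 0.1156] yaw -97.3 F [-0.1 -0.2 -1.4] w 0.271 j [ 50.  31.  -1.   0. -58.  33.]
shift [0.0002 0.0331 0.0014] rot [ 0.001   0.0015 -0.0013]
cover [384. 429.] blue [370. 526.]
cover [273. 357.] blue [263. 452.]
cover [514. 354.] blue [497. 448.]
```

View pics/s22.png

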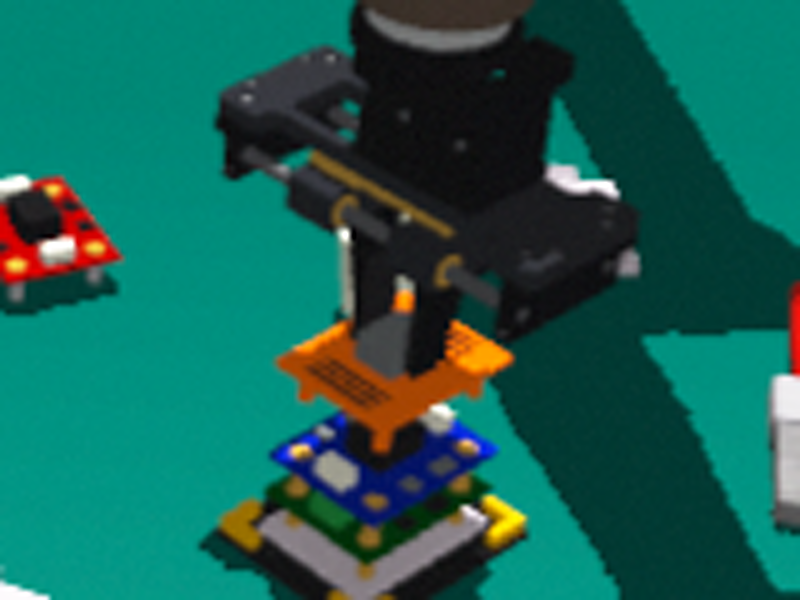

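The cover is in line over blue: left and right corners at (277,362) and (514,358), against blue at (271,455) and (497,450). Lowering.

>>> {"method": "move_arm", "body": {
  "increments": "1 0 0.005 0.0014 0.001 0.001 -0.001; 1 0 0.013 0.0014 0.001 0.001 -0.001; 1 0 0.021 0.0014 0.001 0.001 -0.001; 1 0 0.027 0.0014 0.001 0.001 -0.001; 1 0 0.031 0.0014 0.001 0.001 -0.001; 1 0 0.033 0.0014 0.001 0.001 -0.001; 1 0 0.033 0.0014 0.001 0.001 -0.001; 1 0 0.033 0.0014 0.001 0.001 -0.001"
}}

```text
time_s: 40.0
tcp_pos: [0.5387, 0.391, 0.0825]
ee_rot: [[-0.992, 0.0, -0.128], [0.128, 0.0, -0.992], [-0.0, -1.0, -0.0]]
wrist_force: [-0.5, 0.5, -1.0]
gripper_width: 0.27
```

```bash
python3 -c "
from h import *
tgt(.5386,.391,.080,-97.4)
p,d=capture('scene');im=p[:,:,::-1].copy();cv2.imwrite('pics/s23.png',cv2.resize(im[225:330,350:490],(800,600),interpolation=cv2.INTER_CUBIC))
"
```

```text
t 40.0 tcp [0.5387 0.391  0.0825] yaw -97.4 F [-0.5  0.5 -1. ] w 0.27 j [ 50.  33.  -3.   0. -54.  33.]
shift [ 0.0001  0.0025 -0.    ] rot [ 0.      0.0005 -0.0002]
```

View pics/s23.png

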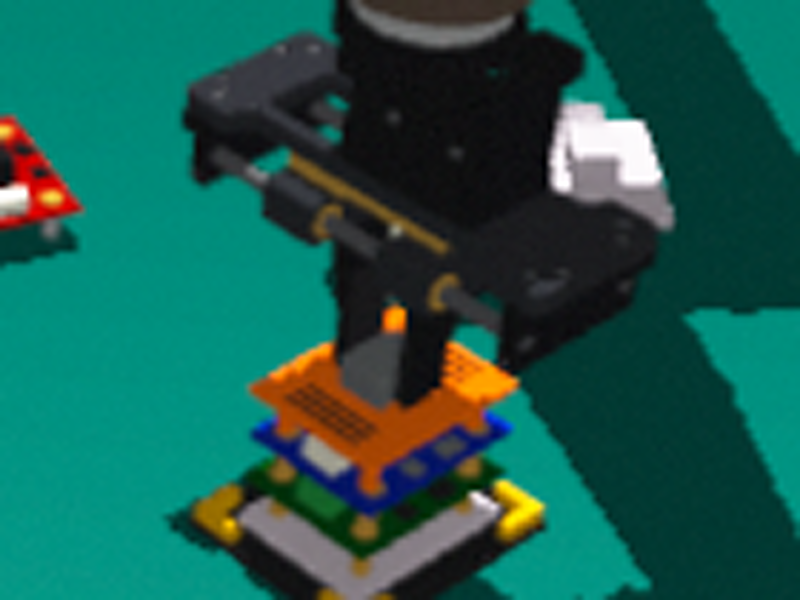

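>>> {"method": "move_arm", "body": {
  "increments": "1 0 0.001 0 0 0 0; 1 0 0.002 0 0 0 0; 1 0 0.0024 0 0 0 0; 0.1 0 0.0024 0 0 0 0; 0.1 0 0.0024 0 0 0 0; 0.1 0 0.0024 0 0 0 0; 0.1 0 0.0024 0 0 0 0; 0.1 0 0.0024 0 0 0 0"
}}

```text
time_s: 40.85
tcp_pos: [0.5386, 0.3908, 0.08]
ee_rot: [[-0.992, -0.0, -0.128], [0.128, -0.0, -0.992], [0.0, -1.0, 0.0]]
wrist_force: [-0.7, -0.0, -0.3]
gripper_width: 0.442
```

>>> {"method": "move_arm", "body": {
  "increments": "0.1 0 -0.01 0 0 0 0; 0.1 0 -0.03 0 0 0 0; 0.1 0 -0.06 0 0 0 0; 0.1 0 -0.09 0 0 0 0; 0.1 0 -0.12 0 0 0 0; 0.1 0 -0.135 0 0 0 0; 0.1 0 -0.14 0 0 0 0; 0.1 0 -0.14 0 0 0 0"
}}

```text
time_s: 41.65
tcp_pos: [0.5386, 0.391, 0.2209]
ee_rot: [[-0.992, 0.001, -0.128], [0.128, 0.001, -0.992], [-0.001, -1.0, -0.001]]
wrist_force: [0.2, 1.0, -0.5]
gripper_width: 0.445
```

```bash
python3 -c "
from h import *
tgt(.5386,.391,.080,-97.4)
p,d=capture('scene');im=p[:,:,::-1].copy();cv2.imwrite('pics/s24f.png',im);cv2.imwrite('pics/s24.png',cv2.resize(im[225:330,350:490],(800,600),interpolation=cv2.INTER_CUBIC))
P=cloud('scene',d)
m=colmask(cv2.cvtColor(im,cv2.COLOR_BGR2HSV),'orange')
near=np.hypot(P[...,0]-.5386,P[...,1]-.391)<.06
q=P[m&near&(P[...,2]>.07)]; print('cover',rect(q[:,:2]),np.percentile(q[:,2],[10,50,90]).round(4),len(q))
A=np.c_[q[:,:2]-q[:,:2].mean(0),np.ones(len(q))];print('slope',np.linalg.lstsq(A,q[:,2],rcond=None)[0].round(3))
a=cv2.imread('pics/scene0.png')
for k,uv in (('red',(347,256)),):print(outline('scene',a,k,uv,.022,h=28),outline('scene',im,k,uv,.022,h=28))
"
```

```text
t 41.65 tcp [0.5386 0.391  0.2209] yaw -97.4 F [ 0.2  1.  -0.5] w 0.445 j [ 50.  26.   7.  -0. -70.  33.]
shift [1.000e-04 1.409e-01 1.000e-04] rot [ 0.0012  0.0004 -0.0006]
cover [540.1 392.1  92.8  71.8  -9.3] [0.0758 0.0782 0.0804] 420
slope [-0.018 -0.011  0.078]
[476.3 109.1  93.5  71.9  63.7] [476.3 109.1  93.5  71.9  63.7]
```

View pics/s24.png

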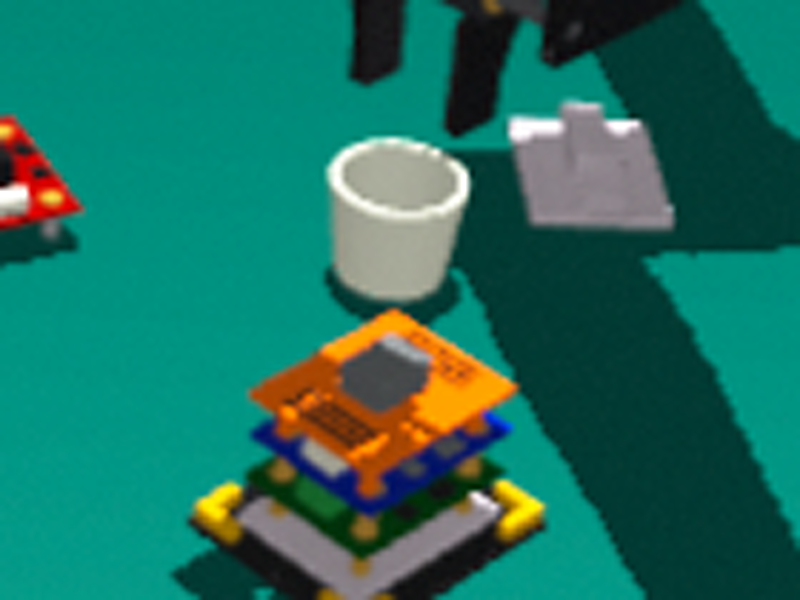

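View pics/s24f.png

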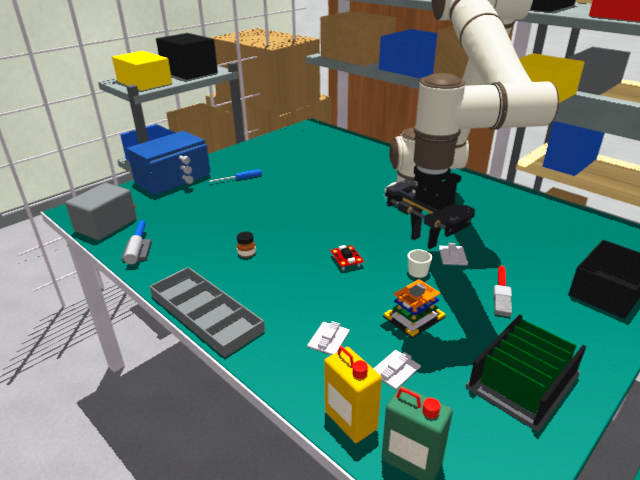

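The stack is aligned and level, with the cover's top at 78 mm against the expected 77. The red board, the cup at (419,263) and the jar at (246,245) haven't moved. The gripper is clear, so I'm handing in.

```bash
python3 -c "
from h import *
print(sense()['joint_velocities'].round(2)); print(r.finish_job())"
```

```text
[ 0.02  1.01 -1.26 -0.23  0.1   0.12]
the job is handed in; nothing more can be done
None
```

The controller unit is built in the nest in the order you gave: heat sink, green power board, blue control board, orange cover. I used the rightmost of the four look-alike heat sinks. The stack is released, the gripper was about 140 mm above its last placing height when I handed in, and the job took about 42 s. `r.finish_job()` reports no verdict, so whether it passed rests on the checks below.

- **Cover:** after release, its centre measured about 2 mm from the stack's target position and about 2° off the nest's angle. Its upper face was at 78 mm (77 mm expected) and the fitted slope was about 0.02 rad.
- **Lower parts:** the close-up pictures showed each part sitting level and squarely in line on the one below. I did not take a separate numeric measurement of these after the last release.
- **Things to leave alone:** the red reject board measured the same as at the start. The cup and flux jar showed no movement by eye in the last picture.
- **Disagreement:** early on, the oblique camera's outlines of the green board and orange cover came out too large and up to 22 mm off. I used the top camera's outlines instead, and all the grasps centred properly on them.

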